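Put the honing kit away in its fitted holders

TASK

Put the honing kit away: lay the slip stone in the green notched tray, stand the dropper bottle in the block with the round socket, and lay the cork sanding block, paper side down as it lies now, in the grey tray with the wide black pocket. Then close the green cover over the slip stone in its tray, with its wide yellow tab in the wide notch and its narrow tab in the narrow notch, pushed or dropped fully home. Never let the bottle fall over, and leave the mug, the wood offcut and the tape measure where they are.

Things in the scene. Friction and masses are not known exactly. Their poses are not given: they have to be found in the camera images.
- stone_center (a point): Grey-green slip stone lying flat, 41 (x) x 100 (y) x 15 (z) mm, 0.07 kg, loose; teardrop section, one long side thinner than the other. The point is its centre, 7.5 mm above its underside; x across (grasp it this way near the middle), y along its length, z up. Either way round will do in the tray.
- oil_center (a point): Small brown dropper bottle of honing oil, standing, 102 mm tall, 0.07 kg, loose. Round body 33 mm across up to 62 mm above its foot, black collar 24 mm across at 62 to 77 mm, black dropper bulb 13 mm across above. The point is on its axis, 51 mm above its foot, z up. Grasp the body, 45 to 62 mm above the foot.
- block_center (a point): Brown cork sanding block, lying paper side down, 57 (x) x 87 (y) x 29 (z) mm, 0.06 kg, loose. The point is its centre; x across (grasp this way), y along its length, z up. Either way round will do in the tray.
- cover_grip (a point): Green cover for the stone tray, loose, 0.11 kg, a shell 67 (x) x 124 (y) mm. Black grip bar on top, 16 (x) x 60 (y) x 28 mm: grasp it across x. The point is the bar's centre, 43 mm above the cover's feet: two yellow end tabs, 7 mm thick in y, centred at y = +65.5 mm (tab 34 mm wide) and -65.5 mm (16 mm wide), reaching 8 mm below the shell's rim. Shell top 14 mm below the point.
- stone_tray: Green tray, fixed, 80 (x) x 152 (y) x 14 mm, origin under its centre. Blue pocket 53 x 112 mm, floor 8 mm up; 60 mm finger gaps in the long rims. End notches 11.5 mm long in y at y = +65.75 (39 mm wide) and -65.75 mm (21 mm wide), yellow floor 4 mm up. The cover goes on with its x, y axes the same way as the tray's; home, its point is 49 mm above this origin (57 mm if on the rim).
- bottle_holder: Grey plastic block fixed to the table, 85 x 85 x 24 mm, with one round blue-floored socket 49 mm across and 18 mm deep in the middle of its top (floor 6 mm above the table). Origin: centre of its underside, z up.
- block_tray: Grey plastic tray fixed to the table, 100 (x) x 130 (y) x 14 (z) mm, without notches; black-floored pocket 73 (x) x 103 (y) mm, floor 6 mm above the table; 60 mm long gaps in both long rims leave room for fingers. Origin: centre of its underside, z up.
- mug: Bystander: white mug with a diamond pattern, 86 x 116 x 101 mm, standing to the right of the work. Origin: centre of its underside. Not to be moved.
- offcut: Bystander: small wood offcut 30 (x) x 50 (y) x 30 mm behind the holders. Origin: centre of its underside. Not to be moved.
- tape: Bystander: yellow and black pocket tape measure 31 (x) x 84 (y) x 60 mm standing to the right of the holders. Origin: centre of its underside. Not to be moved.
There are look-alikes about, which are no part of the job. There is more than one size of the part that bears cover_grip; the job needs the larger. Leave any turquoise look-alike of the part that bears block_center alone.

How it is judged:
By the outcome, as a careful person would: the job done as asked, in the order asked, and still so for the second after the job is handed in, with the robot touching nothing.
It also fails if it takes over 120 s, if anything falls off the work surface, if the arm or the gripper's body presses on something with over 40 N, if the wrist force passes 120 N, or if a joint passes its speed limit or range.

ROBOT

A 6-joint arm with a two-finger parallel gripper is mounted at the origin on a cart in front of the work surface, level with it; the furniture and walls round the work are solid. World frame = base frame: x ahead of the robot, y to its left, z up, the work surface at z = 0. Lengths are in mm, angles in rad, forces in N, time in s.
With the tool pointing down it reaches from about 350 to 875 mm from the base axis. Payload 4.2 kg.
Tool frame: the origin (TCP) lies midway between the tips of the shut fingers; the grasp point (between the pads) lies 19 mm behind it; z points along the fingers, y is the line along which they close (so a half turn about z gives the same grasp; the last joint's range is limited). The gripper opens to 85 mm and grips with 20 to 120 N. Pads are 22 mm wide; open, the fingers measure 114 mm over their backs; the gripper's body (76 mm by 85 mm) begins 54 mm behind the grasp point. The pads swing forward as they close: fully open they stand 13 mm farther back than shut.
Start: joints at [1.539, 0.385, 0.008, 0, -1.194, -0.259], TCP at [179.167, 598.747, 231.312] pointing down, gripper open.
Joint ranges: [-3.14, 3.14], [-1.21, 2.06], [-1.07, 1.41], [-3.16, 2.05], [-2.99, -0.16], [-3.1, 3.1]. Speed limits (rad/s): [2.79, 2.79, 3.14, 3.14, 3.14, 3.14].

INTERFACE

Orientations are given as a unit quaternion [x, y, z, w].
In Python, from bench import arm gives the robot as it stands.
- The arm moves only by the tool send_rows, never from a script. Its argument "targets" is a list of rows, each an object of numbers: "gripper": the gripper command: -1 is fully open, 1 is shut, values between are in proportion; "x", "y", "z": the shift along the tool's x, y, z in cm; "ax", "ay", "az": the turn, a rotation vector about the tool's x, y, z in degrees. A call has 1 to 5 rows; each row shifts and turns the commanded pose from where the row before left it, along the tool's axes as they then stand; what a row does not reach is not made up. A row lasts 1/12 s, in which the tool goes at most 41.7 mm and 7.16 degrees, less where a joint would pass 70% of its speed; a pose out of reach is approached as far as the arm can. A call is refused whole if a number of a shift passes 4.17 or a number of a turn 7.16, either way. A call with a gripper value outside its range is refused whole. The fingers move at their own pace and stop on an object; the grip force is fixed at half the most. Time passes only in rows, so rows that do not move let the fingers close. It gives the time, the measured TCP pose, the force, the opening and the grip force at its end, in the units of the state.
- arm.read_state(): the state, without advancing time (a new reading comes with each control period).
- arm.get_image(name): name is "scene" or "side" or "wrist"; returns (picture, depth): 480x640x3 uint8, red, green, blue; 480x640 float32, mm along the optical axis (not along the pixel's ray), 0 where there is no reading.
- arm.camera_model(name): a dict with "fx", "fy", "cx", "cy" (pixels), "cam_to_world" (4x4, takes a point from camera to world coordinates). Camera axes: x right, y down, z forward; pixel columns grow to the right and rows downward; lengths in mm; the calibration is good to about 2 mm. The wrist camera is an equidistant fisheye: a pixel r from the principal point sees the ray r / f radians off the axis. A picture is of the moment at which its call begins: read the wrist's pose just before it. camera_model takes no time and is no camera call; for the wrist camera it gives the pose at the moment of the call.
- arm.job_done(): hands the job in; it is judged then, once.
Trained networks look in the newest picture that a camera, given by its name, has taken for a name from the list of things; names that differ only in an ending like _2 or _b are one class to them, and where a whole thing is asked for, a point or a joint stands for the part that bears it (a point fixed in the world has none). Each returns a list of dicts, best first, with "score" (0 to 1); they miss things now and then, are a little off and sometimes report something else, mostly with a low value. They report only what shows in the picture. A call takes as long as a camera call. They do not tell look-alikes from the thing itself.
- arm.boxes_of(camera, thing): "rect" ([left, top, width, height] in pixels, round what is visible of it).
The state is a dict: "clock": time; "joints": joint angles; "joint_vel": joint speeds; "joint_efforts": joint torques, N m; "position": TCP position; "ee_rot": TCP orientation; "contact_force": force on the tool from outside, world axes, zero at the start; "wrist_torque": the same for the moment, N m; "gripper_width": finger opening in mm; "grasp_force": force on a finger pad.
Only numpy, scipy, OpenCV 4.12 (cv2) and the standard library are available. Lean on these libraries where they do the work, as an engineer would, in place of code of your own. Each camera call takes 0.05 s, during which the arm holds its last target. There are 200 camera calls.

## Working session

There is one attempt and no reset: what is moved stays moved. The work goes in short steps, Python scripts to look and compute and a tool call to move; the robot and the scene stay as the last step left them, time stands still between calls to the robot, and variables do not carry over. Pictures are saved under pics/ and viewed, at most 14 in all, crops included, and the job is handed in when it is done.

Besides the shell and the picture viewer there is one more tool, called after "Request:" by a JSON object that holds its "fn" and its "kwargs", one argument or row to a line. send_rows: Moves the arm, as the interface text tells. Its arguments: {"type":"object","properties":{"targets":{"type":"array"}},"required":["targets"]}

```bash
ls; mkdir -p pics
cat > h.py <<'E'
import numpy as np, cv2
from bench import arm
from scipy.spatial.transform import Rotation as R
def snap(n,f=None):
    im,d=arm.get_image(n); m=arm.camera_model(n)
    if f: cv2.imwrite('pics/'+f,im[:,:,::-1])
    return im,d,m
def cloud(d,m):
    v,u=np.mgrid[0:d.shape[0],0:d.shape[1]]
    P=np.stack([(u-m['cx'])/m['fx']*d,(v-m['cy'])/m['fy']*d,d],-1)
    T=np.array(m['cam_to_world']); W=P@T[:3,:3].T+T[:3,3]; W[d<=0]=np.nan
    return W
E
python3 - <<'E'
from h import *
s=arm.read_state(); print(s['position'],s['ee_rot'],s['clock'])
for n in ('scene','side'):
    im,d,m=snap(n,n+'0.png'); W=cloud(d,m); np.save(n+'W.npy',W); np.save(n+'I.npy',im)
    print(n,np.round(np.array(m['cam_to_world']),2).tolist())
    if n=='scene':
        for t in ['stone_center','oil_center','block_center','cover_grip','stone_tray','bottle_holder','block_tray','mug','offcut','tape']:
            for b in arm.boxes_of(n,t)[:3]:
                l,tp,w,h=b['rect']; c=W[int(tp+h/2),int(l+w/2)]
                print(t,round(b['score'],2),np.round(b['rect']),np.round(c))
E
```

```text
pics
[179.00598281 598.21059051 230.23460124] [ 9.89436269e-01 -1.44964574e-01 -1.10093279e-04  1.06260146e-03] 0.0
scene [[0.74, -0.38, 0.56, -124.05], [-0.67, -0.41, 0.61, -897.75], [-0.01, -0.83, -0.56, 821.84], [0.0, 0.0, 0.0, 1.0]]
stone_center 0.7 [249. 258.  24.  28.] [458. -30.   9.]
stone_center 0.21 [202. 212.  22.  33.] [460. 206.  39.]
oil_center 0.74 [225. 229.  12.  28.] [444.  85.  53.]
block_center 0.96 [331. 277.  31.  29.] [ 553. -260.   27.]
block_center 0.62 [396. 283.  40.  25.] [ 665. -392.   32.]
cover_grip 0.78 [200. 211.  24.  32.] [454. 202.  43.]
cover_grip 0.74 [260. 183.  25.  14.] [757. 303.  18.]
cover_grip 0.7 [214. 194.  52.  26.] [612. 295.   8.]
stone_tray 0.64 [250. 212.  56.  31.] [624. 109.  12.]
bottle_holder 0.67 [291. 242.  42.  27.] [608. -71.   7.]
block_tray 0.56 [215. 193.  51.  27.] [618. 297.   8.]
mug 0.89 [384. 294.  47.  56.] [ 519. -473.   98.]
offcut 0.62 [281. 197.  14.  16.] [720. 176.  27.]
tape 0.68 [365. 248.  33.  31.] [ 692. -253.   40.]
tape 0.45 [289. 240.  46.  30.] [610. -64.   9.]
side [[-1.0, -0.04, 0.07, 507.22], [-0.08, 0.57, -0.82, 947.28], [-0.01, -0.82, -0.57, 786.99], [0.0, 0.0, 0.0, 1.0]]
```

View pics/scene0.png

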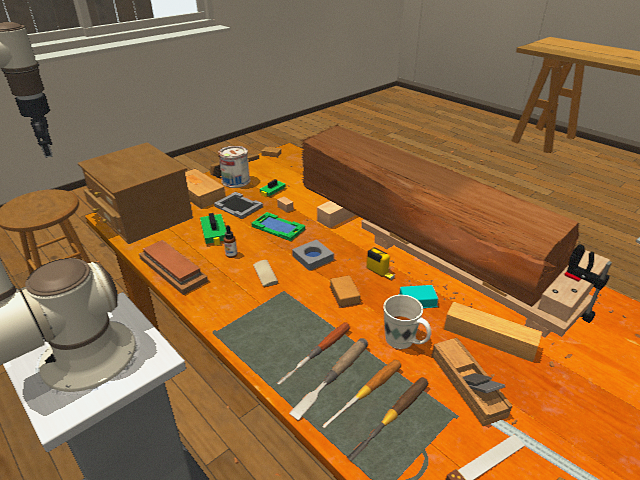

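View pics/side0.png

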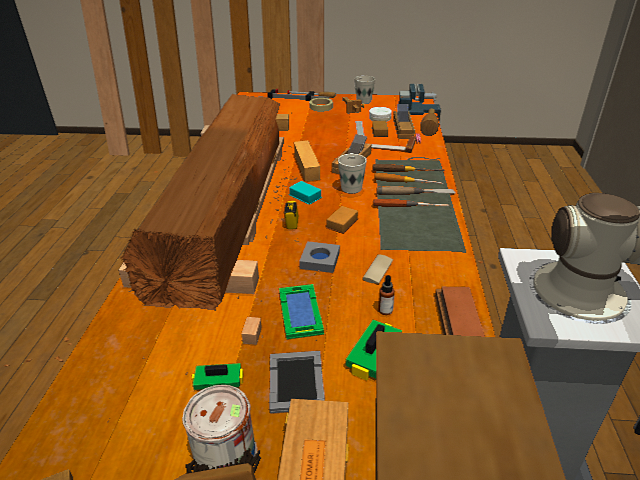

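The scene view shows the stone at (264,272), the bottle at (231,243), the brown block at (345,291), the turquoise look-alike at (418,296), and the large cover at (212,228). The small cover is at (272,187), the stone tray at (278,227), the socket block at (312,254) and the grey tray at (240,205). Next I'll fit their poses from both depth clouds.

```bash
cat > fit.py <<'E'
from h import *
S={n:(np.load(n+'W.npy'),cv2.cvtColor(np.load(n+'I.npy'),cv2.COLOR_RGB2HSV)) for n in('scene','side')}
def fit(name,c,r,z0,z1,f=None):
    for n,(W,H) in S.items():
        k=(np.hypot(W[...,0]-c[0],W[...,1]-c[1])<r)&(W[...,2]>z0)&(W[...,2]<z1)
        if f: k&=f(H[...,0].astype(int),H[...,1].astype(int),H[...,2].astype(int))
        p=W[k]
        if len(p)<6: print(name,n,len(p));continue
        (x,y),(w,h),a=cv2.minAreaRect(p[:,:2].astype(np.float32))
        print(name,n,len(p),'c',round(x),round(y),'size',round(w),round(h),'ang',round(a,1),'z95',round(np.percentile(p[:,2],95)),'med',np.round(np.median(p,0)))
E
python3 - <<'E'
from fit import *
green=lambda h,s,v:(h>50)&(h<80)&(s>120)
yel=lambda h,s,v:(h>24)&(h<35)&(s>150)&(v>150)
blk=lambda h,s,v:(v<60)
blue=lambda h,s,v:(h>100)&(h<130)&(s>60)
fit('stone',(458,-30),75,6,30)
fit('oil',(444,85),35,10,130)
fit('block',(553,-260),70,20,40)
fit('coverA',(454,202),100,20,80,green); fit('A yel',(454,202),100,2,80,yel); fit('A blk',(454,202),80,30,80,blk)
fit('coverB',(757,303),100,5,80,green); fit('B yel',(757,303),100,2,80,yel);fit('B blk',(757,303),80,15,80,blk)
fit('tray',(624,109),100,5,30,green); fit('tray pocket',(624,109),100,-5,30,blue); fit('tray yel',(624,109),100,-5,30,yel)
fit('holder',(610,-66),80,16,40); fit('sock',(610,-66),80,-5,40,blue)
fit('btray',(615,297),100,7,30); fit('bpocket',(615,297),80,-5,30,blk)
fit('tape',(692,-253),70,10,80); fit('mug',(519,-473),90,10,130); fit('offcut',(720,176),50,10,50)
fit('chest',(400,400),200,60,400)
for z in (100,150,200): fit('tall%d'%z,(550,100),600,z,400)
E
```

```text
stone scene 363 c 462 -39 size 107 42 ang 68.7 z95 14 med [461. -42.  11.]
stone side 456 c 465 -37 size 107 42 ang 68.7 z95 14 med [466. -33.  11.]
oil scene 284 c 444 95 size 24 33 ang 70.0 z95 92 med [442.  92.  51.]
oil side 428 c 448 108 size 33 23 ang 6.7 z95 94 med [449. 112.  55.]
block scene 516 c 561 -245 size 86 57 ang 64.0 z95 31 med [ 558. -249.   28.]
block side 390 c 564 -242 size 89 59 ang 63.3 z95 31 med [ 563. -234.   28.]
coverA scene 425 c 458 200 size 190 66 ang 65.4 z95 35 med [463. 216.  29.]
coverA side 816 c 473 231 size 127 65 ang 65.3 z95 32 med [489. 254.  29.]
A yel scene 10 c 461 231 size 129 45 ang 59.8 z95 31 med [446. 172.  26.]
A yel side 25 c 485 225 size 133 48 ang 69.7 z95 30 med [496. 285.  26.]
A blk scene 74 c 470 226 size 58 14 ang 65.7 z95 58 med [464. 210.  55.]
A blk side 215 c 474 234 size 61 16 ang 65.6 z95 58 med [478. 249.  55.]
coverB scene 164 c 768 316 size 92 51 ang 0.7 z95 23 med [761. 305.  19.]
coverB side 759 c 771 320 size 85 49 ang 8.2 z95 22 med [766. 330.  20.]
B yel scene 6 c 727 309 size 20 8 ang 73.8 z95 21 med [728. 309.
[... 1670 characters left out ...]
51 c 729 199 size 53 31 ang 87.8 z95 32 med [726. 205.  29.]
chest scene 5906 c 346 469 size 261 260 ang 0.5 z95 184 med [339. 367. 165.]
chest side 22682 c 362 410 size 376 232 ang 90.0 z95 184 med [369. 488. 182.]
tall100 scene 23471 c 528 59 size 1007 1056 ang 69.4 z95 239 med [788. -46. 184.]
tall100 side 48471 c 538 67 size 992 1070 ang 66.1 z95 236 med [428. 395. 183.]
tall150 scene 17689 c 551 115 size 814 1104 ang 64.0 z95 240 med [789. -43. 210.]
tall150 side 40980 c 557 110 size 808 1089 ang 63.9 z95 237 med [403. 401. 183.]
tall200 scene 9972 c 527 64 size 689 1098 ang 64.7 z95 293 med [813. -57. 231.]
tall200 side 11917 c 525 42 size 640 1080 ang 64.9 z95 240 med [840.  22. 231.]
```

```bash
cat > plan.py <<'E'
from h import *
import json,sys
def cur():
    s=arm.read_state(); M=R.from_quat(s['ee_rot']).as_matrix()
    return s,np.array(s['position']),np.degrees(np.arctan2(M[1,0],M[0,0])),M
def rows(way,g,p=None,th=None,step=38):
    """way: list of (x,y,z,theta[,g]); prints rounded rows in tool axes (tool down)"""
    if p is None:
        s,p,th,M=cur(); print('now',np.round(p,1),'th',round(th,1),'tilt',np.round(M[:,2],3),'w',round(s['gripper_width'],1),'t',round(s['clock'],2))
    for w in way:
        q=np.array(w[:3],float); dth=w[3]-th; n=max(1,int(np.ceil(max(np.linalg.norm(q-p)/step,abs(dth)/7.0))))
        out=[]
        for i in range(n):
            c,s_=np.cos(np.radians(th)),np.sin(np.radians(th)); d=(q-p)/(n-i)
            r=dict(x=(c*d[0]+s_*d[1])/10,y=(s_*d[0]-c*d[1])/10,z=-d[2]/10,az=-dth/n)
            r={k:round(v,2) for k,v in r.items()}
            p=p+np.array([10*(c*r['x']+s_*r['y']),10*(s_*r['x']-c*r['y']),-10*r['z']]); th-=r['az']
            out.append({k:v for k,v in r.items() if v}|{'gripper':g})
        print('->',w); [print(json.dumps(out[i:i+5])) for i in range(0,n,5)]
E
python3 - <<'E'
from fit import *
for n,(W,H) in S.items():
    for nm,b in (('chest',(200,600,250,700,150,200)),('log',(600,1100,-600,300,100,300))):
        k=(W[...,0]>b[0])&(W[...,0]<b[1])&(W[...,1]>b[2])&(W[...,1]<b[3])&(W[...,2]>b[4])&(W[...,2]<b[5]); p=W[k]
        print(n,nm,np.percentile(p,[0.5,99.5],axis=0).round())
        if nm=='log':
            for y in range(-400,300,100):
                q=p[abs(p[:,1]-y)<20]; print(y,len(q) and (q[:,0].min().round(),q[:,2].max().round()))
from plan import *
rows([(179,598,300,-16.7),(470,215,300,-114)],-1)
E
```

```text
scene chest [[244. 342. 150.]
 [473. 605. 186.]]
scene log [[ 783. -597.  101.]
 [ 934.  173.  240.]]
-400 (np.float64(778.0), np.float64(239.0))
-300 (np.float64(782.0), np.float64(239.0))
-200 (np.float64(782.0), np.float64(240.0))
-100 (np.float64(781.0), np.float64(242.0))
0 (np.float64(783.0), np.float64(244.0))
100 (np.float64(783.0), np.float64(244.0))
200 (np.float64(787.0), np.float64(242.0))
side chest [[248. 350. 179.]
 [477. 596. 185.]]
side log [[ 786. -589.  101.]
 [ 973.  180.  242.]]
-400 (np.float64(782.0), np.float64(238.0))
-300 (np.float64(784.0), np.float64(240.0))
-200 (np.float64(783.0), np.float64(240.0))
-100 (np.float64(785.0), np.float64(241.0))
0 (np.float64(787.0), np.float64(243.0))
100 (np.float64(786.0), np.float64(243.0))
200 (np.float64(786.0), np.float64(242.0))
now [179.2 598.7 231.3] th -16.7 tilt [-0.  0. -1.] w 85.4 t 0.6
-> (179, 598, 300, -16.7)
[{"y": 0.04, "z": -3.43, "az": 0.02, "gripper": -1}, {"x": 0.01, "y": 0.03, "z": -3.44, "az": 0.02, "gripper": -1}]
-> (470, 215, 300, -114)
[{"x": 2.78, "y": 2.02, "az": 6.95, "gripper": -1}, {"x": 3.0, "y": 1.67, "az": 6.95, "gripper": -1}, {"x": 3.18, "y": 1.3, "az": 6.95, "gripper": -1}, {"x": 3.32, "y": 0.9, "az": 6.95, "gripper": -1}, {"x": 3.4, "y": 0.5, "az": 6.95, "gripper": -1}]
[{"x": 3.43, "y": 0.08, "az": 6.95, "gripper": -1}, {"x": 3.42, "y": -0.34, "az": 6.95, "gripper": -1}, {"x": 3.35, "y": -0.75, "az": 6.95, "gripper": -1}, {"x": 3.24, "y": -1.15, "az": 6.95, "gripper": -1}, {"x": 3.08, "y": -1.53, "az": 6.95, "gripper": -1}]
[{"x": 2.87, "y": -1.89, "az": 6.95, "gripper": -1}, {"x": 2.62, "y": -2.22, "az": 6.95, "gripper": -1}, {"x": 2.33, "y": -2.53, "az": 6.95, "gripper": -1}, {"x": 2.0, "y": -2.79, "az": 6.95, "gripper": -1}]
```

Request:
{"fn": "send_rows", "kwargs": {
  "targets": [
    {"z":-3.45,"gripper":-1},
    {"z":-3.45,"gripper":-1}
  ]
}}

```text
$.targets[0]: bad value
```

Request:
{"fn": "send_rows", "kwargs": {
  "targets": [
    {"x":2.78,"y":2.02,"az":6.95,"gripper":-1},
    {"x":3.0,"y":1.67,"az":6.95,"gripper":-1},
    {"x":3.18,"y":1.3,"az":6.95,"gripper":-1},
    {"x":3.32,"y":0.9,"az":6.95,"gripper":-1},
    {"x":3.4,"y":0.5,"az":6.95,"gripper":-1}
  ]
}}

```text
$.targets[0]: bad value
```

Request:
{"fn": "send_rows", "kwargs": {
  "targets": [
    {"x":3.43,"y":0.08,"az":6.95,"gripper":-1},
    {"x":3.42,"y":-0.34,"az":6.95,"gripper":-1},
    {"x":3.35,"y":-0.75,"az":6.95,"gripper":-1},
    {"x":3.24,"y":-1.15,"az":6.95,"gripper":-1},
    {"x":3.08,"y":-1.53,"az":6.95,"gripper":-1}
  ]
}}

```text
$.targets[0]: bad value
```

Request:
{"fn": "send_rows", "kwargs": {
  "targets": [
    {"x":2.87,"y":-1.89,"az":6.95,"gripper":-1},
    {"x":2.62,"y":-2.22,"az":6.95,"gripper":-1},
    {"x":2.33,"y":-2.53,"az":6.95,"gripper":-1},
    {"x":2.0,"y":-2.79,"az":6.95,"gripper":-1},
    {"gripper":-1}
  ]
}}

```text
$.targets[0]: bad value
```

```bash
cat >> h.py <<'E'
def wsnap(f=None):
    im,d=None,None
    m=arm.camera_model('wrist'); im,d=arm.get_image('wrist')
    if f: cv2.imwrite('pics/'+f,im[:,:,::-1])
    v,u=np.mgrid[0:480,0:640]; a=(u-m['cx'])/m['fx']; b=(v-m['cy'])/m['fy']; t=np.hypot(a,b)+1e-9
    k=np.tan(np.minimum(t,1.5))/t
    P=np.stack([a*k*d,b*k*d,d],-1); T=np.array(m['cam_to_world']); W=P@T[:3,:3].T+T[:3,3]
    W[(d<=0)|(t>1.4)]=np.nan
    return im,W
def wfit(W,im,name,c,r,z0,z1,f=None):
    H=cv2.cvtColor(im,cv2.COLOR_RGB2HSV).astype(int)
    k=(np.hypot(W[...,0]-c[0],W[...,1]-c[1])<r)&(W[...,2]>z0)&(W[...,2]<z1)
    if f: k&=f(H[...,0],H[...,1],H[...,2])
    p=W[k]
    if len(p)<6: print(name,len(p));return
    (x,y),(w,h),a=cv2.minAreaRect(p[:,:2].astype(np.float32))
    print(name,len(p),'c',np.round((x,y),1),'size',np.round((w,h),1),'ang',round(a,1),'z95',np.round(np.percentile(p[:,2],95),1),'med',np.round(np.median(p,0),1))
green=lambda h,s,v:(h>50)&(h<80)&(s>120)
yel=lambda h,s,v:(h>24)&(h<35)&(s>150)&(v>120)
blk=lambda h,s,v:(v<60)
blue=lambda h,s,v:(h>100)&(h<130)&(s>60)
E
python3 - <<'E'
from plan import *
im,W=wsnap('w1.png')
wfit(W,im,'A blk',(473,232),45,45,80,blk)
wfit(W,im,'A grn',(473,232),100,22,40,green)
wfit(W,im,'A yel+',(500,292),30,-5,40,yel);wfit(W,im,'A yel-',(446,172),30,-5,40,yel)
wfit(W,im,'tray',(636,122),95,9,25,green);wfit(W,im,'pocket',(636,122),95,-5,25,blue)
wfit(W,im,'t yel+',(620,185),30,-5,25,yel);wfit(W,im,'t yel-',(652,58),30,-5,25,yel)
wfit(W,im,'stone',(464,-37),75,6,30)
wfit(W,im,'oil',(446,102),35,10,130)
rows([(470,-40,200,-111.3)],-1)
E
```

```text
A blk 0
A grn 0
A yel+ 0
A yel- 0
tray 0
pocket 0
t yel+ 0
t yel- 0
stone 0
oil 0
now [179.2 598.7 231.3] th -16.7 tilt [-0. -0. -1.] w 85.1 t 0.65
-> (470, -40, 200, -111.3)
[{"x": 2.43, "y": 2.78, "z": 0.16, "az": 4.98, "gripper": -1}, {"x": 2.66, "y": 2.56, "z": 0.17, "az": 4.98, "gripper": -1}, {"x": 2.88, "y": 2.32, "z": 0.16, "az": 4.98, "gripper": -1}, {"x": 3.07, "y": 2.06, "z": 0.17, "az": 4.98, "gripper": -1}, {"x": 3.23, "y": 1.79, "z": 0.16, "az": 4.98, "gripper": -1}]
[{"x": 3.38, "y": 1.5, "z": 0.17, "az": 4.98, "gripper": -1}, {"x": 3.49, "y": 1.2, "z": 0.16, "az": 4.98, "gripper": -1}, {"x": 3.58, "y": 0.89, "z": 0.17, "az": 4.98, "gripper": -1}, {"x": 3.65, "y": 0.58, "z": 0.16, "az": 4.98, "gripper": -1}, {"x": 3.68, "y": 0.26, "z": 0.17, "az": 4.98, "gripper": -1}]
[{"x": 3.69, "y": -0.06, "z": 0.16, "az": 4.98, "gripper": -1}, {"x": 3.67, "y": -0.38, "z": 0.17, "az": 4.98, "gripper": -1}, {"x": 3.63, "y": -0.7, "z": 0.16, "az": 4.98, "gripper": -1}, {"x": 3.55, "y": -1.01, "z": 0.17, "az": 4.98, "gripper": -1}, {"x": 3.45, "y": -1.32, "z": 0.16, "az": 4.98, "gripper": -1}]
[{"x": 3.33, "y": -1.61, "z": 0.17, "az": 4.98, "gripper": -1}, {"x": 3.17, "y": -1.89, "z": 0.16, "az": 4.98, "gripper": -1}, {"x": 3.0, "y": -2.16, "z": 0.17, "az": 4.98, "gripper": -1}, {"x": 2.8, "y": -2.42, "z": 0.16, "az": 4.98, "gripper": -1}]
```

View pics/w1.png

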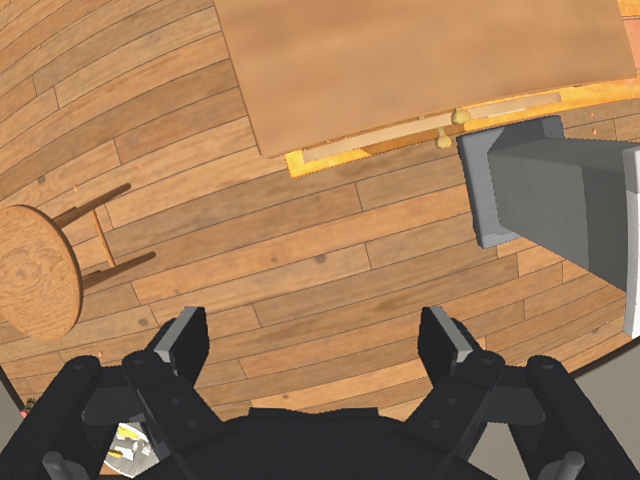

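The wrist view shows only the floor, the chest's top edge and the stool, so the arm hasn't moved. Rows probably need all seven fields.

Request:
{"fn": "send_rows", "kwargs": {
  "targets": [
    {"x":0,"y":0,"z":-3.4,"ax":0,"ay":0,"az":0,"gripper":-1},
    {"x":0,"y":0,"z":-3.4,"ax":0,"ay":0,"az":0,"gripper":-1},
    {"x":2.78,"y":2.02,"z":0,"ax":0,"ay":0,"az":6.95,"gripper":-1},
    {"x":3.0,"y":1.67,"z":0,"ax":0,"ay":0,"az":6.95,"gripper":-1},
    {"x":3.18,"y":1.3,"z":0,"ax":0,"ay":0,"az":6.95,"gripper":-1}
  ]
}}

```text
clock: 1.07
position: [241.8, 516.1, 299.8]
ee_rot: [0.946, -0.324, -0.0, -0.001]
contact_force: [0.8, 0.1, 0.5]
gripper_width: 85.3
grasp_force: 0.0
```

Run:
```python
t=open('plan.py').read()
t=t.replace("out.append({k:v for k,v in r.items() if v}|{'gripper':g})","out.append({'x':r['x'],'y':r['y'],'z':r['z'],'ax':0,'ay':0,'az':r['az'],'gripper':g})").replace("json.dumps(out[i:i+5])","json.dumps(out[i:i+5]).replace(' ','')")
t=t.replace(",2) for k,v in r.items()",",1 if k=='az' else 2) for k,v in r.items()")
open('plan.py','w').write(t)
from plan import *
rows([(520,110,320,-114)],-1)
```

```text
now [241.8 516.1 299.8] th -37.8 tilt [ 0.     0.001 -1.   ] w 85.3 t 1.07
-> (520, 110, 320, -114)
[{"x":3.61,"y":1.16,"z":-0.16,"ax":0,"ay":0,"az":5.9,"gripper":-1},{"x":3.7,"y":0.78,"z":-0.15,"ax":0,"ay":0,"az":5.9,"gripper":-1},{"x":3.77,"y":0.4,"z":-0.16,"ax":0,"ay":0,"az":5.9,"gripper":-1},{"x":3.79,"y":0.01,"z":-0.15,"ax":0,"ay":0,"az":5.9,"gripper":-1},{"x":3.77,"y":-0.38,"z":-0.16,"ax":0,"ay":0,"az":5.9,"gripper":-1}]
[{"x":3.71,"y":-0.77,"z":-0.15,"ax":0,"ay":0,"az":5.9,"gripper":-1},{"x":3.61,"y":-1.14,"z":-0.16,"ax":0,"ay":0,"az":5.9,"gripper":-1},{"x":3.47,"y":-1.51,"z":-0.15,"ax":0,"ay":0,"az":5.9,"gripper":-1},{"x":3.3,"y":-1.86,"z":-0.16,"ax":0,"ay":0,"az":5.9,"gripper":-1},{"x":3.09,"y":-2.19,"z":-0.15,"ax":0,"ay":0,"az":5.9,"gripper":-1}]
[{"x":2.85,"y":-2.49,"z":-0.16,"ax":0,"ay":0,"az":5.9,"gripper":-1},{"x":2.57,"y":-2.77,"z":-0.15,"ax":0,"ay":0,"az":5.9,"gripper":-1},{"x":2.28,"y":-3.02,"z":-0.16,"ax":0,"ay":0,"az":5.9,"gripper":-1}]
```

Request:
{"fn": "send_rows", "kwargs": {
  "targets": [
    {"x":3.61,"y":1.16,"z":-0.16,"ax":0,"ay":0,"az":5.9,"gripper":-1},
    {"x":3.7,"y":0.78,"z":-0.15,"ax":0,"ay":0,"az":5.9,"gripper":-1},
    {"x":3.77,"y":0.4,"z":-0.16,"ax":0,"ay":0,"az":5.9,"gripper":-1},
    {"x":3.79,"y":0.01,"z":-0.15,"ax":0,"ay":0,"az":5.9,"gripper":-1},
    {"x":3.77,"y":-0.38,"z":-0.16,"ax":0,"ay":0,"az":5.9,"gripper":-1}
  ]
}}

```text
clock: 1.48
position: [349.9, 359.2, 307.5]
ee_rot: [0.833, -0.554, -0.0, -0.0]
contact_force: [0.7, -0.1, 0.5]
gripper_width: 85.7
grasp_force: 0.0
```

Request:
{"fn": "send_rows", "kwargs": {
  "targets": [
    {"x":3.71,"y":-0.77,"z":-0.15,"ax":0,"ay":0,"az":5.9,"gripper":-1},
    {"x":3.61,"y":-1.14,"z":-0.16,"ax":0,"ay":0,"az":5.9,"gripper":-1},
    {"x":3.47,"y":-1.51,"z":-0.15,"ax":0,"ay":0,"az":5.9,"gripper":-1},
    {"x":3.3,"y":-1.86,"z":-0.16,"ax":0,"ay":0,"az":5.9,"gripper":-1},
    {"x":3.09,"y":-2.19,"z":-0.15,"ax":0,"ay":0,"az":5.9,"gripper":-1}
  ]
}}

```text
clock: 1.9
position: [457.7, 203.5, 315.4]
ee_rot: [-0.664, 0.748, 0.0, 0.001]
contact_force: [0.5, 0.1, 0.1]
gripper_width: 85.3
grasp_force: 0.0
```

Request:
{"fn": "send_rows", "kwargs": {
  "targets": [
    {"x":2.85,"y":-2.49,"z":-0.16,"ax":0,"ay":0,"az":5.9,"gripper":-1},
    {"x":2.57,"y":-2.77,"z":-0.15,"ax":0,"ay":0,"az":5.9,"gripper":-1},
    {"x":2.28,"y":-3.02,"z":-0.16,"ax":0,"ay":0,"az":5.9,"gripper":-1},
    {"x":0,"y":0,"z":0,"ax":0,"ay":0,"az":0,"gripper":-1}
  ]
}}

```text
clock: 2.23
position: [524.1, 107.5, 319.6]
ee_rot: [-0.539, 0.842, -0.001, -0.0]
contact_force: [-0.2, 1.0, 0.0]
gripper_width: 85.6
grasp_force: 0.0
```

Run:
```python
from plan import *
im,W=wsnap('w2.png')
wfit(W,im,'A blk',(473,232),45,45,80,blk)
wfit(W,im,'A grn',(473,232),100,22,40,green)
wfit(W,im,'A yel+',(500,292),30,-5,40,yel);wfit(W,im,'A yel-',(446,172),30,-5,40,yel)
wfit(W,im,'tray',(636,122),95,9,25,green);wfit(W,im,'pocket',(636,122),95,-5,25,blue)
wfit(W,im,'t yel+',(620,185),30,-5,25,yel);wfit(W,im,'t yel-',(652,58),30,-5,25,yel)
wfit(W,im,'stone',(464,-37),75,6,30)
wfit(W,im,'oil',(446,102),35,10,130)
wfit(W,im,'socket',(610,-70),40,-5,12,blue);wfit(W,im,'holder',(610,-70),75,16,40)
rows([(464,-37,120,-111.3)],-1)
```

```text
A blk 196 c [478.3 223.5] size [57.9 12. ] ang 53.9 z95 56.9 med [477.2 217.7  53.9]
A grn 2589 c [473.9 227.5] size [123.6  67.4] ang 64.9 z95 30.3 med [487.3 241.4  28.9]
A yel+ 26 c [504.7 295.3] size [17.7 33.4] ang 62.4 z95 26.7 med [506.1 296.   25. ]
A yel- 29 c [445.3 170.2] size [ 6.3 19. ] ang 64.8 z95 28.6 med [446.6 169.6  25.7]
tray 2355 c [636.  118.1] size [ 80.  150.7] ang 14.4 z95 15.5 med [635.6  94.2  14. ]
pocket 3112 c [637.1 119. ] size [ 52.1 111.4] ang 14.3 z95 9.7 med [636.7 117.7   8.4]
t yel+ 37 c [622.1 187.3] size [35.7  7.8] ang 3.9 z95 5.5 med [621.7 186.8   4.4]
t yel- 22 c [655.   55.1] size [17.2 10.2] ang 13.6 z95 6.6 med [656.5  58.7   4.9]
stone 2772 c [465.4 -40.6] size [101.2  42.9] ang 69.4 z95 13.8 med [465.5 -39.   11.6]
oil 816 c [449.3  98.3] size [31.8 33.4] ang 65.3 z95 98.9 med [452.8  94.7  62.5]
socket 932 c [611.7 -74.1] size [46.4 43.4] ang 71.3 z95 8.4 med [611.6 -74.    6.9]
holder 3512 c [610.1 -72.2] size [86.3 86.3] ang 82.9 z95 25.7 med [607.7 -71.   24.2]
now [522.9 109.2 319.3] th -114.5 tilt [-0. -0. -1.] w 85.4 t 2.28
-> (464, -37, 120, -111.3)
[{"x":2.25,"y":-0.1,"z":2.85,"ax":0,"ay":0,"az":-0.5,"gripper":-1},{"x":2.25,"y":-0.08,"z":2.85,"ax":0,"ay":0,"az":-0.5,"gripper":-1},{"x":2.25,"y":-0.06,"z":2.85,"ax":0,"ay":0,"az":-0.5,"gripper":-1},{"x":2.25,"y":-0.05,"z":2.84,"ax":0,"ay":0,"az":-0.5,"gripper":-1},{"x":2.25,"y":-0.02,"z":2.85,"ax":0,"ay":0,"az":-0.5,"gripper":-1}]
[{"x":2.25,"y":-0.01,"z":2.84,"ax":0,"ay":0,"az":-0.5,"gripper":-1},{"x":2.26,"y":0.02,"z":2.85,"ax":0,"ay":0,"az":-0.5,"gripper":-1}]
```

View pics/w2.png

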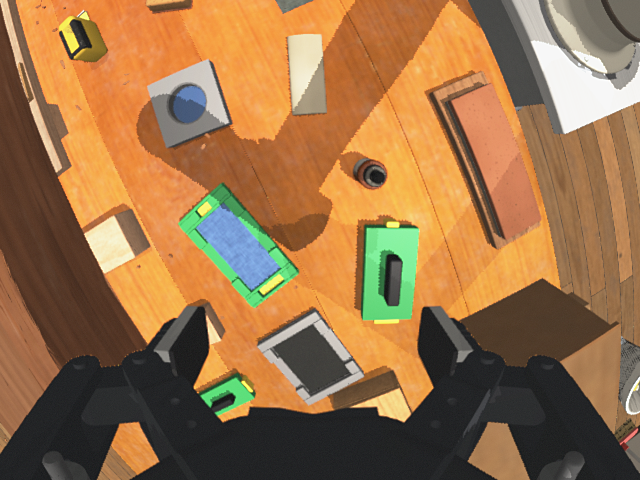

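The wrist view shows the wide cover tab at the lower end (385,320), nearest the wide tray notch at (270,285). The narrow tab is at (393,224) and the narrow notch at (205,208), so no half turn is needed. I'll grasp the stone first.

Run:
```python
from plan import *
rows([(465,-40,50,-111),(465,-40,1,-111)],-1)
```

```text
now [522.9 109.2 319.3] th -114.5 tilt [-0. -0. -1.] w 85.4 t 2.28
-> (465, -40, 50, -111)
[{"x":1.78,"y":-0.1,"z":2.99,"ax":0,"ay":0,"az":-0.4,"gripper":-1},{"x":1.78,"y":-0.09,"z":2.99,"ax":0,"ay":0,"az":-0.4,"gripper":-1},{"x":1.78,"y":-0.08,"z":2.99,"ax":0,"ay":0,"az":-0.4,"gripper":-1},{"x":1.78,"y":-0.07,"z":2.99,"ax":0,"ay":0,"az":-0.4,"gripper":-1},{"x":1.77,"y":-0.05,"z":2.99,"ax":0,"ay":0,"az":-0.4,"gripper":-1}]
[{"x":1.78,"y":-0.04,"z":2.99,"ax":0,"ay":0,"az":-0.4,"gripper":-1},{"x":1.78,"y":-0.03,"z":3.0,"ax":0,"ay":0,"az":-0.4,"gripper":-1},{"x":1.77,"y":-0.02,"z":2.99,"ax":0,"ay":0,"az":-0.4,"gripper":-1},{"x":1.78,"y":-0.01,"z":3.0,"ax":0,"ay":0,"az":-0.4,"gripper":-1}]
-> (465, -40, 1, -111)
[{"x":-0.0,"y":0.0,"z":2.45,"ax":0,"ay":0,"az":0.0,"gripper":-1},{"x":-0.0,"y":0.0,"z":2.45,"ax":0,"ay":0,"az":0.0,"gripper":-1}]
```

Request:
{"fn": "send_rows", "kwargs": {
  "targets": [
    {"x":1.78,"y":-0.1,"z":2.99,"ax":0,"ay":0,"az":-0.4,"gripper":-1},
    {"x":1.78,"y":-0.09,"z":2.99,"ax":0,"ay":0,"az":-0.4,"gripper":-1},
    {"x":1.78,"y":-0.08,"z":2.99,"ax":0,"ay":0,"az":-0.4,"gripper":-1},
    {"x":1.78,"y":-0.07,"z":2.99,"ax":0,"ay":0,"az":-0.4,"gripper":-1},
    {"x":1.77,"y":-0.05,"z":2.99,"ax":0,"ay":0,"az":-0.4,"gripper":-1}
  ]
}}

```text
clock: 2.7
position: [489.1, 28.8, 169.2]
ee_rot: [-0.559, 0.829, -0.0, 0.001]
contact_force: [0.9, -0.2, -0.4]
gripper_width: 85.5
grasp_force: 0.0
```

Request:
{"fn": "send_rows", "kwargs": {
  "targets": [
    {"x":1.78,"y":-0.04,"z":2.99,"ax":0,"ay":0,"az":-0.4,"gripper":-1},
    {"x":1.78,"y":-0.03,"z":3.0,"ax":0,"ay":0,"az":-0.4,"gripper":-1},
    {"x":1.77,"y":-0.02,"z":2.99,"ax":0,"ay":0,"az":-0.4,"gripper":-1},
    {"x":1.78,"y":-0.01,"z":3.0,"ax":0,"ay":0,"az":-0.4,"gripper":-1},
    {"x":0,"y":0,"z":0,"ax":0,"ay":0,"az":0,"gripper":-0.1}
  ]
}}

```text
clock: 3.12
position: [458.6, -39.6, 45.5]
ee_rot: [-0.568, 0.823, 0.003, -0.006]
contact_force: [-1.4, -1.0, -0.3]
gripper_width: 75.6
grasp_force: 0.0
```

Run:
```python
from plan import *
im,W=wsnap()
wfit(W,im,'stone',(465,-40),70,6,20)
rows([(465,-40,1,-111)],-0.1)
```

```text
stone 14283 c [465.  -40.2] size [101.   42.5] ang 68.8 z95 13.5 med [463.  -46.8  11.6]
now [461.7 -38.5  48. ] th -110.7 tilt [-0.007 -0.002 -1.   ] w 68.4 t 3.17
-> (465, -40, 1, -111)
[{"x":0.01,"y":-0.18,"z":2.35,"ax":0,"ay":0,"az":0.2,"gripper":-0.1},{"x":0.02,"y":-0.18,"z":2.35,"ax":0,"ay":0,"az":0.2,"gripper":-0.1}]
```

Request:
{"fn": "send_rows", "kwargs": {
  "targets": [
    {"x":0,"y":0,"z":2.4,"ax":0,"ay":0,"az":0,"gripper":-0.3},
    {"x":0,"y":0,"z":2.4,"ax":0,"ay":0,"az":0,"gripper":-0.3},
    {"x":0,"y":0,"z":0,"ax":0,"ay":0,"az":0,"gripper":-0.3},
    {"x":0,"y":0,"z":0,"ax":0,"ay":0,"az":0,"gripper":-0.3}
  ]
}}

```text
clock: 3.5
position: [465.6, -36.7, 3.0]
ee_rot: [-0.57, 0.822, -0.0, 0.0]
contact_force: [-0.0, -0.3, 0.4]
gripper_width: 55.4
grasp_force: 0.0
```

Request:
{"fn": "send_rows", "kwargs": {
  "targets": [
    {"x":0.33,"y":0,"z":0.2,"ax":0,"ay":0,"az":0,"gripper":-0.3},
    {"x":0,"y":0,"z":0,"ax":0,"ay":0,"az":0,"gripper":1},
    {"x":0,"y":0,"z":0,"ax":0,"ay":0,"az":0,"gripper":1},
    {"x":0,"y":0,"z":0,"ax":0,"ay":0,"az":0,"gripper":1},
    {"x":0,"y":0,"z":0,"ax":0,"ay":0,"az":0,"gripper":1}
  ]
}}

```text
clock: 3.92
position: [464.6, -40.5, 2.2]
ee_rot: [-0.569, 0.822, -0.001, 0.002]
contact_force: [-1.2, 0.4, 6.5]
gripper_width: 38.7
grasp_force: 59.5
```

Request:
{"fn": "send_rows", "kwargs": {
  "targets": [
    {"x":0,"y":0,"z":0,"ax":0,"ay":0,"az":0,"gripper":1},
    {"x":0,"y":0,"z":-1.0,"ax":0,"ay":0,"az":0,"gripper":1},
    {"x":0,"y":0,"z":-2.0,"ax":0,"ay":0,"az":0,"gripper":1},
    {"x":0,"y":0,"z":-2.0,"ax":0,"ay":0,"az":0,"gripper":1},
    {"x":0,"y":0,"z":-2.0,"ax":0,"ay":0,"az":0,"gripper":1}
  ]
}}

```text
clock: 4.33
position: [463.6, -40.8, 72.1]
ee_rot: [-0.569, 0.822, -0.0, 0.001]
contact_force: [0.2, 1.1, 0.3]
gripper_width: 39.1
grasp_force: 60.8
```

Run:
```python
from plan import *
im,W=wsnap('w3.png')
rows([(636.5,118.5,90,-75.6),(636.5,118.5,30,-75.6)],1)
```

```text
now [466.4 -40.3  75.9] th -110.5 tilt [ 0.009  0.001 -1.   ] w 38.6 t 4.38
-> (636.5, 118.5, 90, -75.6)
[{"x":-2.98,"y":-1.48,"z":-0.2,"ax":0,"ay":0,"az":-5.0,"gripper":1},{"x":-2.84,"y":-1.73,"z":-0.2,"ax":0,"ay":0,"az":-5.0,"gripper":1},{"x":-2.67,"y":-1.97,"z":-0.2,"ax":0,"ay":0,"az":-5.0,"gripper":1},{"x":-2.49,"y":-2.2,"z":-0.2,"ax":0,"ay":0,"az":-5.0,"gripper":1},{"x":-2.29,"y":-2.41,"z":-0.2,"ax":0,"ay":0,"az":-5.0,"gripper":1}]
[{"x":-2.07,"y":-2.6,"z":-0.21,"ax":0,"ay":0,"az":-5.0,"gripper":1},{"x":-1.84,"y":-2.78,"z":-0.2,"ax":0,"ay":0,"az":-5.0,"gripper":1}]
-> (636.5, 118.5, 30, -75.6)
[{"x":-0.0,"y":0.0,"z":3.0,"ax":0,"ay":0,"az":0.0,"gripper":1},{"x":-0.0,"y":0.0,"z":3.0,"ax":0,"ay":0,"az":0.0,"gripper":1}]
```

View pics/w3.png

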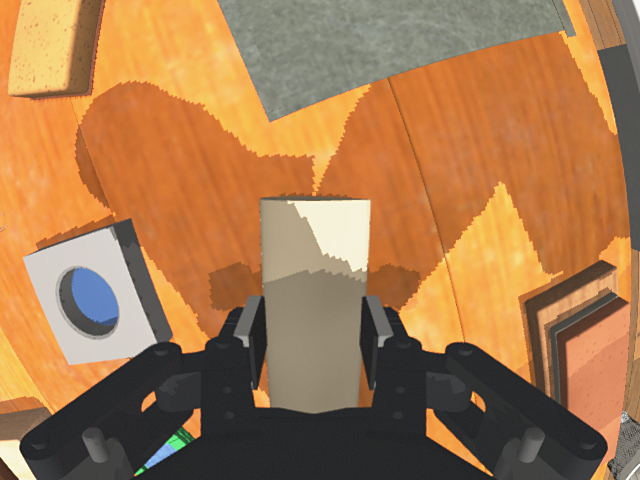

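The stone is held level and centred, at (315,300). I'll carry it to the tray.

Request:
{"fn": "send_rows", "kwargs": {
  "targets": [
    {"x":-2.98,"y":-1.48,"z":-0.2,"ax":0,"ay":0,"az":-5.0,"gripper":1},
    {"x":-2.84,"y":-1.73,"z":-0.2,"ax":0,"ay":0,"az":-5.0,"gripper":1},
    {"x":-2.67,"y":-1.97,"z":-0.2,"ax":0,"ay":0,"az":-5.0,"gripper":1},
    {"x":-2.49,"y":-2.2,"z":-0.2,"ax":0,"ay":0,"az":-5.0,"gripper":1},
    {"x":-2.29,"y":-2.41,"z":-0.2,"ax":0,"ay":0,"az":-5.0,"gripper":1}
  ]
}}

```text
clock: 4.8
position: [586.2, 73.7, 81.7]
ee_rot: [0.735, -0.678, 0.0, -0.001]
contact_force: [-0.0, -0.9, -0.0]
gripper_width: 38.8
grasp_force: 60.8
```

Request:
{"fn": "send_rows", "kwargs": {
  "targets": [
    {"x":-2.07,"y":-2.6,"z":-0.2,"ax":0,"ay":0,"az":-5.0,"gripper":1},
    {"x":-1.84,"y":-2.78,"z":-0.2,"ax":0,"ay":0,"az":-5.0,"gripper":1},
    {"x":0,"y":0,"z":2.5,"ax":0,"ay":0,"az":0,"gripper":1},
    {"x":0,"y":0,"z":2.5,"ax":0,"ay":0,"az":0,"gripper":1},
    {"x":0,"y":0,"z":0,"ax":0,"ay":0,"az":0,"gripper":1}
  ]
}}

```text
clock: 5.22
position: [630.5, 117.2, 29.8]
ee_rot: [0.79, -0.613, -0.003, 0.004]
contact_force: [-2.3, -0.6, -1.4]
gripper_width: 39.1
grasp_force: 60.8
```

Run:
```python
from plan import *
im,W=wsnap('w4.png')
wfit(W,im,'tray',(636,118),95,9,18,green); wfit(W,im,'pocket',(636,118),95,-5,12,blue)
wfit(W,im,'t yel-',(652,58),30,-5,25,yel)
rows([(636.5,118.5,11,-75.6)],1)
```

```text
tray 8520 c [637.6 114.7] size [ 79.9 142.8] ang 14.7 z95 15.1 med [668.4  63.9  14. ]
pocket 3917 c [636.9 119.1] size [ 51.6 111.3] ang 14.3 z95 9.3 med [660.   76.2   8.2]
t yel- 674 c [653.1  55.3] size [19.5 10.5] ang 14.0 z95 5.4 med [654.   56.8   4.3]
now [631.8 117.2  32.2] th -75.6 tilt [-0.005 -0.002 -1.   ] w 38.5 t 5.27
-> (636.5, 118.5, 11, -75.6)
[{"x":-0.01,"y":-0.49,"z":2.12,"ax":0,"ay":0,"az":-0.0,"gripper":1}]
```

View pics/w4.png

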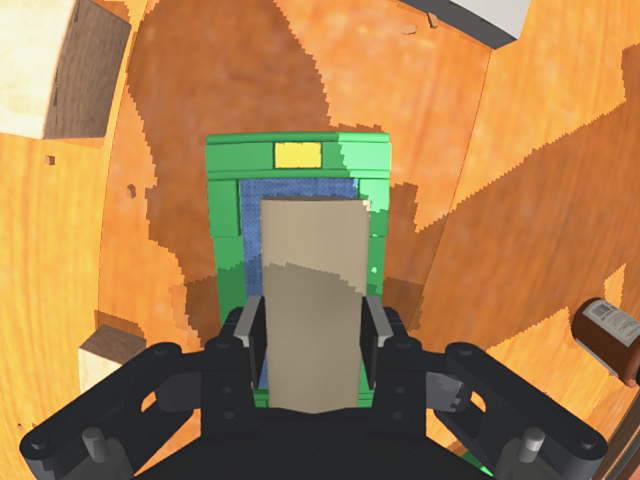

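The stone sits over the pocket, about 5 mm right of centre at (315,300); the arm is still settling.

Request:
{"fn": "send_rows", "kwargs": {
  "targets": [
    {"x":0,"y":0,"z":0,"ax":0,"ay":0,"az":0,"gripper":1},
    {"x":0,"y":0,"z":0,"ax":0,"ay":0,"az":0,"gripper":1},
    {"x":0,"y":0,"z":0,"ax":0,"ay":0,"az":0,"gripper":1}
  ]
}}

```text
clock: 5.52
position: [634.9, 117.9, 36.5]
ee_rot: [0.79, -0.613, 0.001, -0.002]
contact_force: [0.7, -0.4, 0.2]
gripper_width: 38.6
grasp_force: 60.8
```

Run:
```python
from plan import *
im,W=wsnap()
wfit(W,im,'stone top',(637,119),70,32,45)
rows([(637,119,11,-75.6)],1)
```

```text
stone top 7368 c [635.  116.2] size [61.3 97. ] ang 13.9 z95 44.9 med [626.7 104.   43.9]
now [634.7 117.9  36.3] th -75.6 tilt [ 0.003  0.001 -1.   ] w 39.0 t 5.57
-> (637, 119, 11, -75.6)
[{"x":-0.05,"y":-0.25,"z":2.53,"ax":0,"ay":0,"az":-0.0,"gripper":1}]
```

Request:
{"fn": "send_rows", "kwargs": {
  "targets": [
    {"x":-0.05,"y":-0.25,"z":0,"ax":0,"ay":0,"az":0,"gripper":1},
    {"x":0,"y":0,"z":1.3,"ax":0,"ay":0,"az":0,"gripper":1},
    {"x":0,"y":0,"z":1.2,"ax":0,"ay":0,"az":0,"gripper":1},
    {"x":0,"y":0,"z":0,"ax":0,"ay":0,"az":0,"gripper":1},
    {"x":0,"y":0,"z":0,"ax":0,"ay":0,"az":0,"gripper":1}
  ]
}}

```text
clock: 5.98
position: [636.2, 118.9, 9.0]
ee_rot: [0.79, -0.613, 0.0, 0.0]
contact_force: [0.4, -0.8, -0.2]
gripper_width: 38.4
grasp_force: 63.1
```

Request:
{"fn": "send_rows", "kwargs": {
  "targets": [
    {"x":0,"y":0,"z":0,"ax":0,"ay":0,"az":0,"gripper":-0.4},
    {"x":0,"y":0,"z":0,"ax":0,"ay":0,"az":0,"gripper":-0.4},
    {"x":0,"y":0,"z":0,"ax":0,"ay":0,"az":0,"gripper":-0.4},
    {"x":0,"y":0,"z":-3,"ax":0,"ay":0,"az":0,"gripper":-0.4},
    {"x":0,"y":0,"z":-4,"ax":0,"ay":0,"az":0,"gripper":-1}
  ]
}}

```text
clock: 6.4
position: [633.1, 117.8, 75.6]
ee_rot: [0.79, -0.613, -0.003, 0.004]
contact_force: [0.7, 0.6, 0.2]
gripper_width: 70.3
grasp_force: 0.0
```

Request:
{"fn": "send_rows", "kwargs": {
  "targets": [
    {"x":0,"y":0,"z":-4,"ax":0,"ay":0,"az":0,"gripper":-1},
    {"x":0,"y":0,"z":-4,"ax":0,"ay":0,"az":0,"gripper":-1},
    {"x":0,"y":0,"z":0,"ax":0,"ay":0,"az":0,"gripper":-1},
    {"x":0,"y":0,"z":0,"ax":0,"ay":0,"az":0,"gripper":-1}
  ]
}}

```text
clock: 6.73
position: [637.6, 119.5, 162.9]
ee_rot: [0.79, -0.613, 0.002, -0.003]
contact_force: [-0.2, 0.2, -0.0]
gripper_width: 85.6
grasp_force: 0.0
```

Run:
```python
from plan import *
im,W=wsnap('w5.png')
wfit(W,im,'stone',(637,119),60,17,35)
wfit(W,im,'tray',(637,119),95,9,15.5,green);wfit(W,im,'pocket',(637,119),95,-5,12,blue)
wfit(W,im,'oil',(448,100),35,10,130)
wfit(W,im,'oil body',(448,100),30,64,75);wfit(W,im,'oil top',(448,100),30,85,120)
rows([(448,100,160,-90),(448,100,40,-90)],-1)
```

```text
stone 5671 c [635.5 118.8] size [41.7 99.7] ang 13.9 z95 21.6 med [637.4 115.9  19.8]
tray 5085 c [636.6 118.5] size [ 78.9 150.2] ang 14.6 z95 15.1 med [643.4  79.2  13.9]
pocket 1574 c [636.7 118.8] size [ 51.5 110.6] ang 14.8 z95 9.4 med [651.3  99.5   8.2]
oil 2541 c [453.7  98.7] size [33.9 26. ] ang 82.0 z95 96.3 med [459.3  96.9  58.8]
oil body 273 c [455.2  98. ] size [24.1 13.4] ang 78.5 z95 74.6 med [458.6  96.6  69.5]
oil top 312 c [450.9  98.8] size [12.9 11.6] ang 66.9 z95 100.3 med [453.1  98.3  95.6]
now [636.1 119.1 160.2] th -75.6 tilt [ 0.002  0.001 -1.   ] w 85.1 t 6.78
-> (448, 100, 160, -90)
[{"x":-0.56,"y":3.74,"z":0.0,"ax":0,"ay":0,"az":2.9,"gripper":-1},{"x":-0.38,"y":3.76,"z":0.01,"ax":0,"ay":0,"az":2.9,"gripper":-1},{"x":-0.18,"y":3.78,"z":0.0,"ax":0,"ay":0,"az":2.9,"gripper":-1},{"x":0.01,"y":3.78,"z":0.01,"ax":0,"ay":0,"az":2.9,"gripper":-1},{"x":0.19,"y":3.77,"z":0.0,"ax":0,"ay":0,"az":2.9,"gripper":-1}]
-> (448, 100, 40, -90)
[{"x":0.0,"y":0.0,"z":3.0,"ax":0,"ay":0,"az":-0.0,"gripper":-1},{"x":0.0,"y":0.0,"z":3.0,"ax":0,"ay":0,"az":-0.0,"gripper":-1},{"x":0.0,"y":0.0,"z":3.0,"ax":0,"ay":0,"az":-0.0,"gripper":-1},{"x":0.0,"y":0.0,"z":3.0,"ax":0,"ay":0,"az":-0.0,"gripper":-1}]
```

View pics/w5.png

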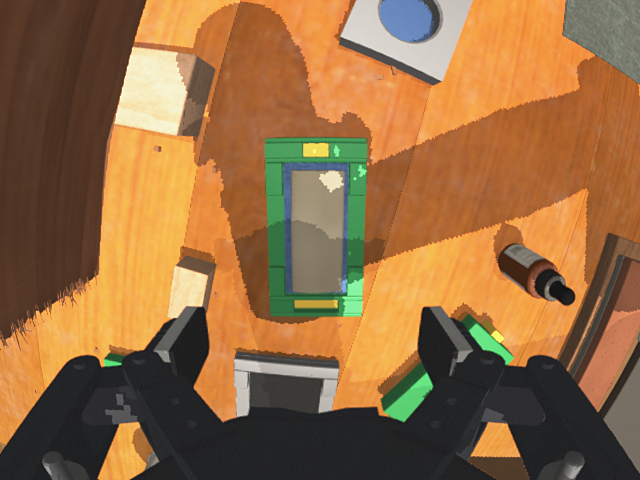

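The stone lies centred in the pocket at (317,230). The bottle stands at about (450,99). I'll move above it and re-measure.

Request:
{"fn": "send_rows", "kwargs": {
  "targets": [
    {"x":-0.55,"y":3.74,"z":0,"ax":0,"ay":0,"az":2.9,"gripper":-1},
    {"x":-0.38,"y":3.76,"z":0,"ax":0,"ay":0,"az":2.9,"gripper":-1},
    {"x":-0.18,"y":3.78,"z":0,"ax":0,"ay":0,"az":2.9,"gripper":-1},
    {"x":0.03,"y":3.76,"z":0,"ax":0,"ay":0,"az":2.9,"gripper":-1},
    {"x":0.3,"y":3.6,"z":0,"ax":0,"ay":0,"az":2.9,"gripper":-1}
  ]
}}

```text
clock: 7.2
position: [447.0, 97.4, 157.1]
ee_rot: [-0.705, 0.709, 0.001, -0.002]
contact_force: [-0.4, 0.9, 0.9]
gripper_width: 85.4
grasp_force: 0.0
```

Request:
{"fn": "send_rows", "kwargs": {
  "targets": [
    {"x":0,"y":0,"z":0,"ax":0,"ay":0,"az":0,"gripper":-1},
    {"x":0,"y":0,"z":0,"ax":0,"ay":0,"az":0,"gripper":-1},
    {"x":0,"y":0,"z":0,"ax":0,"ay":0,"az":0,"gripper":-1}
  ]
}}

```text
clock: 7.45
position: [450.2, 98.6, 158.7]
ee_rot: [-0.707, 0.708, -0.0, -0.0]
contact_force: [-0.0, -0.1, 0.3]
gripper_width: 85.5
grasp_force: 0.0
```

Run:
```python
from plan import *
im,W=wsnap('w6.png')
wfit(W,im,'oil',(450,99),35,10,130)
wfit(W,im,'oil shoulder',(450,99),30,58,75);wfit(W,im,'oil top',(450,99),30,85,120)
rows([(450,99,34,-90)],-1)
```

```text
oil 2356 c [449.1  96.9] size [32.4 29.8] ang 0.4 z95 99.1 med [449.   92.4  63. ]
oil shoulder 779 c [449.2  97.4] size [32.1 28.7] ang 0.4 z95 72.9 med [449.5  90.3  60.7]
oil top 445 c [449.2  98.5] size [12.6 12.1] ang 3.1 z95 101.1 med [449.   97.   97.5]
now [450.8  98.8 158.8] th -90.1 tilt [-0. -0. -1.] w 85.4 t 7.5
-> (450, 99, 34, -90)
[{"x":-0.01,"y":0.02,"z":3.12,"ax":0,"ay":0,"az":-0.0,"gripper":-1},{"x":-0.0,"y":0.02,"z":3.12,"ax":0,"ay":0,"az":-0.0,"gripper":-1},{"x":-0.01,"y":0.02,"z":3.12,"ax":0,"ay":0,"az":-0.0,"gripper":-1},{"x":-0.0,"y":0.02,"z":3.12,"ax":0,"ay":0,"az":-0.0,"gripper":-1}]
```

View pics/w6.png

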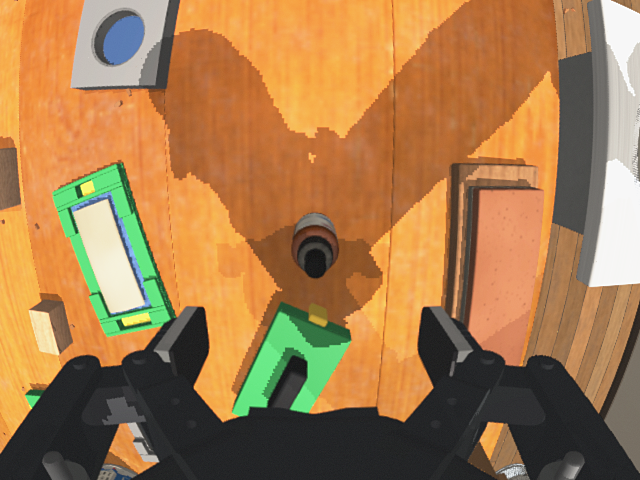

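The bottle is upright and centred at (316,245), axis (449,98.5).

Request:
{"fn": "send_rows", "kwargs": {
  "targets": [
    {"x":0,"y":0.1,"z":2.5,"ax":0,"ay":0,"az":0,"gripper":-1},
    {"x":0,"y":0,"z":3.0,"ax":0,"ay":0,"az":0,"gripper":-1},
    {"x":0,"y":0,"z":3.0,"ax":0,"ay":0,"az":0,"gripper":-1},
    {"x":0,"y":0,"z":2.2,"ax":0,"ay":0,"az":0,"gripper":-1},
    {"x":0,"y":0,"z":1.2,"ax":0,"ay":0,"az":0,"gripper":-1}
  ]
}}

```text
clock: 7.92
position: [448.6, 97.8, 36.8]
ee_rot: [-0.706, 0.708, 0.001, -0.003]
contact_force: [0.1, -0.2, 0.5]
gripper_width: 85.3
grasp_force: 0.0
```

Request:
{"fn": "send_rows", "kwargs": {
  "targets": [
    {"x":0,"y":0,"z":0.5,"ax":0,"ay":0,"az":0,"gripper":-1},
    {"x":0,"y":0,"z":0,"ax":0,"ay":0,"az":0,"gripper":-0.3},
    {"x":0,"y":0,"z":0,"ax":0,"ay":0,"az":0,"gripper":-0.1},
    {"x":0,"y":0,"z":0,"ax":0,"ay":0,"az":0,"gripper":0},
    {"x":0,"y":0,"z":0,"ax":0,"ay":0,"az":0,"gripper":0.1}
  ]
}}

```text
clock: 8.33
position: [449.9, 99.0, 36.1]
ee_rot: [-0.706, 0.708, -0.0, 0.001]
contact_force: [0.5, -0.4, -0.0]
gripper_width: 38.9
grasp_force: 0.0
```

Request:
{"fn": "send_rows", "kwargs": {
  "targets": [
    {"x":0,"y":0,"z":0,"ax":0,"ay":0,"az":0,"gripper":0.2},
    {"x":0,"y":0,"z":0,"ax":0,"ay":0,"az":0,"gripper":0.4},
    {"x":0,"y":0,"z":0,"ax":0,"ay":0,"az":0,"gripper":1},
    {"x":0,"y":0,"z":0,"ax":0,"ay":0,"az":0,"gripper":1}
  ]
}}

```text
clock: 8.67
position: [449.5, 98.8, 36.4]
ee_rot: [-0.707, 0.708, -0.0, 0.001]
contact_force: [-1.6, -0.0, 4.3]
gripper_width: 30.5
grasp_force: 59.0
```

Run:
```python
from plan import *
rows([(449,98,90,-90),(611,-72.5,90,-90)],1)
```

```text
now [449.5  98.8  36.4] th -90.1 tilt [ 0.002  0.001 -1.   ] w 30.5 t 8.67
-> (449, 98, 90, -90)
[{"x":0.04,"y":0.03,"z":-2.68,"ax":0,"ay":0,"az":-0.0,"gripper":1},{"x":0.04,"y":0.02,"z":-2.68,"ax":0,"ay":0,"az":-0.0,"gripper":1}]
-> (611, -72.5, 90, -90)
[{"x":2.43,"y":-2.32,"z":-0.0,"ax":0,"ay":0,"az":-0.0,"gripper":1},{"x":2.43,"y":-2.32,"z":-0.0,"ax":0,"ay":0,"az":-0.0,"gripper":1},{"x":2.43,"y":-2.32,"z":-0.0,"ax":0,"ay":0,"az":-0.0,"gripper":1},{"x":2.44,"y":-2.32,"z":-0.0,"ax":0,"ay":0,"az":-0.0,"gripper":1},{"x":2.43,"y":-2.31,"z":-0.0,"ax":0,"ay":0,"az":-0.0,"gripper":1}]
[{"x":2.44,"y":-2.32,"z":-0.0,"ax":0,"ay":0,"az":-0.0,"gripper":1},{"x":2.43,"y":-2.31,"z":-0.0,"ax":0,"ay":0,"az":-0.0,"gripper":1}]
```

Request:
{"fn": "send_rows", "kwargs": {
  "targets": [
    {"x":0,"y":0,"z":-1.5,"ax":0,"ay":0,"az":0,"gripper":1},
    {"x":0,"y":0,"z":-2.5,"ax":0,"ay":0,"az":0,"gripper":1},
    {"x":0,"y":0,"z":-1.5,"ax":0,"ay":0,"az":0,"gripper":1},
    {"x":2.0,"y":-1.8,"z":0,"ax":0,"ay":0,"az":0,"gripper":1},
    {"x":2.5,"y":-2.3,"z":0,"ax":0,"ay":0,"az":0,"gripper":1}
  ]
}}

```text
clock: 9.08
position: [490.3, 54.4, 92.3]
ee_rot: [0.708, -0.706, 0.001, -0.002]
contact_force: [0.2, 0.6, -0.0]
gripper_width: 29.9
grasp_force: 59.5
```

Request:
{"fn": "send_rows", "kwargs": {
  "targets": [
    {"x":2.5,"y":-2.4,"z":0,"ax":0,"ay":0,"az":0,"gripper":1},
    {"x":2.5,"y":-2.4,"z":0,"ax":0,"ay":0,"az":0,"gripper":1},
    {"x":2.5,"y":-2.4,"z":0,"ax":0,"ay":0,"az":0,"gripper":1},
    {"x":2.5,"y":-2.4,"z":0,"ax":0,"ay":0,"az":0,"gripper":1},
    {"x":1.6,"y":-1.6,"z":0,"ax":0,"ay":0,"az":0,"gripper":1}
  ]
}}

```text
clock: 9.5
position: [603.6, -65.1, 90.5]
ee_rot: [-0.706, 0.708, -0.001, 0.0]
contact_force: [0.2, -0.4, -0.1]
gripper_width: 30.2
grasp_force: 59.5
```

Request:
{"fn": "send_rows", "kwargs": {
  "targets": [
    {"x":1.0,"y":-0.9,"z":0,"ax":0,"ay":0,"az":0,"gripper":1},
    {"x":0,"y":0,"z":0,"ax":0,"ay":0,"az":0,"gripper":1},
    {"x":0,"y":0,"z":0,"ax":0,"ay":0,"az":0,"gripper":1},
    {"x":0,"y":0,"z":0,"ax":0,"ay":0,"az":0,"gripper":1}
  ]
}}

```text
clock: 9.83
position: [609.9, -72.4, 90.1]
ee_rot: [-0.706, 0.708, 0.0, -0.0]
contact_force: [-0.1, 0.3, -1.5]
gripper_width: 30.5
grasp_force: 59.5
```

Run:
```python
from plan import *
im,W=wsnap('w7.png')
wfit(W,im,'holder',(611,-72.5),65,20,29);wfit(W,im,'sock',(611,-72.5),40,-5,12,blue)
rows([(611,-72.5,62,-90),(611,-72.5,42.5,-90)],1)
```

```text
holder 10080 c [609.4 -75.9] size [78.4 85.6] ang 83.2 z95 25.1 med [612.6 -94.7  24.1]
sock 2298 c [610.  -76.7] size [47.7 33.3] ang 2.1 z95 7.8 med [610.4 -79.    6.7]
now [609.9 -72.1  90.3] th -90.1 tilt [-0.001  0.    -1.   ] w 30.6 t 9.88
-> (611, -72.5, 62, -90)
[{"x":0.04,"y":-0.11,"z":2.83,"ax":0,"ay":0,"az":-0.1,"gripper":1}]
-> (611, -72.5, 42.5, -90)
[{"x":-0.0,"y":-0.0,"z":1.95,"ax":0,"ay":0,"az":0.0,"gripper":1}]
```

View pics/w7.png

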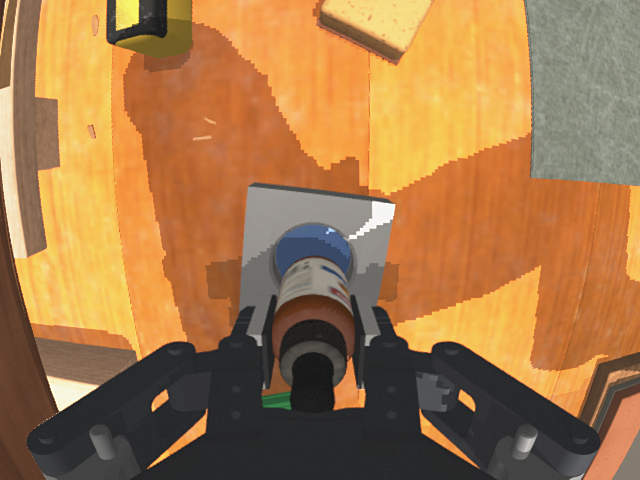

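The bottle hangs upright over the socket at (313,260), with the centre within 2 mm.

Request:
{"fn": "send_rows", "kwargs": {
  "targets": [
    {"x":0.05,"y":0,"z":1.5,"ax":0,"ay":0,"az":0,"gripper":1},
    {"x":0,"y":0,"z":1.5,"ax":0,"ay":0,"az":0,"gripper":1},
    {"x":0,"y":0,"z":0.8,"ax":0,"ay":0,"az":0,"gripper":1},
    {"x":0,"y":0,"z":0.5,"ax":0,"ay":0,"az":0,"gripper":1},
    {"x":0,"y":0,"z":0.3,"ax":0,"ay":0,"az":0,"gripper":1}
  ]
}}

```text
clock: 10.3
position: [610.3, -72.8, 43.8]
ee_rot: [-0.707, 0.707, 0.0, -0.0]
contact_force: [-0.1, 0.7, 0.3]
gripper_width: 30.3
grasp_force: 59.5
```

Request:
{"fn": "send_rows", "kwargs": {
  "targets": [
    {"x":0,"y":0,"z":0.1,"ax":0,"ay":0,"az":0,"gripper":1},
    {"x":0,"y":0,"z":0,"ax":0,"ay":0,"az":0,"gripper":1},
    {"x":0,"y":0,"z":0,"ax":0,"ay":0,"az":0,"gripper":1}
  ]
}}

```text
clock: 10.55
position: [611.2, -73.2, 43.9]
ee_rot: [-0.707, 0.708, -0.0, 0.0]
contact_force: [0.5, -0.7, -0.4]
gripper_width: 30.6
grasp_force: 59.5
```

Still about 1.5 mm above the floor; I'll go down a bit more, then release gently.

Request:
{"fn": "send_rows", "kwargs": {
  "targets": [
    {"x":0,"y":0,"z":0.1,"ax":0,"ay":0,"az":0,"gripper":1},
    {"x":0,"y":0,"z":0.1,"ax":0,"ay":0,"az":0,"gripper":1},
    {"x":0,"y":0,"z":0,"ax":0,"ay":0,"az":0,"gripper":1},
    {"x":0,"y":0,"z":0,"ax":0,"ay":0,"az":0,"gripper":0.25},
    {"x":0,"y":0,"z":0,"ax":0,"ay":0,"az":0,"gripper":0}
  ]
}}

```text
clock: 10.97
position: [611.1, -73.3, 41.6]
ee_rot: [-0.706, 0.708, -0.0, 0.0]
contact_force: [-0.0, -0.2, -0.6]
gripper_width: 42.1
grasp_force: 0.0
```

Request:
{"fn": "send_rows", "kwargs": {
  "targets": [
    {"x":0,"y":0,"z":0,"ax":0,"ay":0,"az":0,"gripper":-0.5},
    {"x":0,"y":0,"z":0,"ax":0,"ay":0,"az":0,"gripper":-1},
    {"x":0,"y":0,"z":0,"ax":0,"ay":0,"az":0,"gripper":-1},
    {"x":0,"y":0,"z":0,"ax":0,"ay":0,"az":0,"gripper":-1}
  ]
}}

```text
clock: 11.3
position: [610.6, -73.3, 40.9]
ee_rot: [-0.706, 0.708, 0.0, -0.0]
contact_force: [0.5, -1.0, 1.0]
gripper_width: 85.2
grasp_force: 0.0
```

Request:
{"fn": "send_rows", "kwargs": {
  "targets": [
    {"x":0,"y":0,"z":-1.5,"ax":0,"ay":0,"az":0,"gripper":-1},
    {"x":0,"y":0,"z":-3.0,"ax":0,"ay":0,"az":0,"gripper":-1},
    {"x":0,"y":0,"z":-4.0,"ax":0,"ay":0,"az":0,"gripper":-1},
    {"x":0,"y":0,"z":-4.0,"ax":0,"ay":0,"az":0,"gripper":-1},
    {"x":0,"y":0,"z":0,"ax":0,"ay":0,"az":0,"gripper":-1}
  ]
}}

```text
clock: 11.72
position: [615.9, -73.6, 175.7]
ee_rot: [0.707, -0.707, 0.006, -0.006]
contact_force: [1.6, 0.2, 1.5]
gripper_width: 85.3
grasp_force: 0.0
```

Run:
```python
from plan import *
im,W=wsnap('w8.png')
wfit(W,im,'oil top',(611,-73),30,85,130)
wfit(W,im,'block',(562,-243),70,24,40); wfit(W,im,'block all',(562,-243),70,8,40)
rows([(562,-243,150,-116.5),(562,-243,40,-116.5)],-1)
```

```text
oil top 477 c [610.5 -73.5] size [13.  12.9] ang 42.0 z95 106.9 med [611.  -75.3 102.8]
block 5200 c [ 564.1 -245. ] size [83.6 55.6] ang 63.2 z95 30.4 med [ 566.6 -235.7   29. ]
block all 5504 c [ 564.1 -245. ] size [83.6 55.6] ang 63.2 z95 30.3 med [ 567.5 -234.    29. ]
now [613.8 -73.2 171.8] th -90.1 tilt [ 0.011  0.    -1.   ] w 85.7 t 11.77
-> (562, -243, 150, -116.5)
[{"x":3.4,"y":1.03,"z":0.44,"ax":0,"ay":0,"az":5.3,"gripper":-1},{"x":3.48,"y":0.71,"z":0.43,"ax":0,"ay":0,"az":5.3,"gripper":-1},{"x":3.53,"y":0.39,"z":0.44,"ax":0,"ay":0,"az":5.3,"gripper":-1},{"x":3.55,"y":0.06,"z":0.43,"ax":0,"ay":0,"az":5.3,"gripper":-1},{"x":3.54,"y":-0.26,"z":0.44,"ax":0,"ay":0,"az":5.3,"gripper":-1}]
-> (562, -243, 40, -116.5)
[{"x":-0.0,"y":0.0,"z":3.67,"ax":0,"ay":0,"az":-0.0,"gripper":-1},{"x":-0.0,"y":0.0,"z":3.66,"ax":0,"ay":0,"az":-0.0,"gripper":-1},{"x":-0.0,"y":0.0,"z":3.67,"ax":0,"ay":0,"az":-0.0,"gripper":-1}]
```

View pics/w8.png

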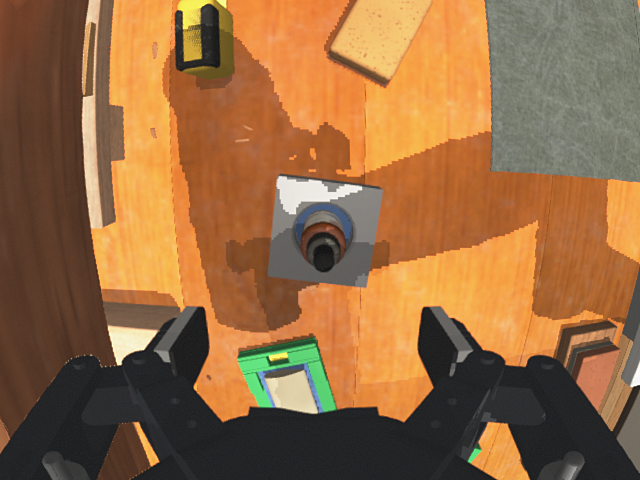

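The bottle stands in the socket at (323,240), bulb top at 107 mm. Next is the brown block.

Request:
{"fn": "send_rows", "kwargs": {
  "targets": [
    {"x":3.4,"y":1.03,"z":0.44,"ax":0,"ay":0,"az":5.3,"gripper":-1},
    {"x":3.48,"y":0.71,"z":0.43,"ax":0,"ay":0,"az":5.3,"gripper":-1},
    {"x":3.53,"y":0.39,"z":0.44,"ax":0,"ay":0,"az":5.3,"gripper":-1},
    {"x":3.55,"y":0.06,"z":0.43,"ax":0,"ay":0,"az":5.3,"gripper":-1},
    {"x":3.54,"y":-0.26,"z":0.44,"ax":0,"ay":0,"az":5.3,"gripper":-1}
  ]
}}

```text
clock: 12.18
position: [557.6, -244.2, 143.2]
ee_rot: [-0.524, 0.852, 0.001, -0.001]
contact_force: [1.1, -0.7, 0.3]
gripper_width: 85.3
grasp_force: 0.0
```

Request:
{"fn": "send_rows", "kwargs": {
  "targets": [
    {"x":0,"y":0,"z":3.0,"ax":0,"ay":0,"az":0,"gripper":-1},
    {"x":0,"y":0,"z":3.0,"ax":0,"ay":0,"az":0,"gripper":-1},
    {"x":0,"y":0,"z":0,"ax":0,"ay":0,"az":0,"gripper":-1},
    {"x":0,"y":0,"z":0,"ax":0,"ay":0,"az":0,"gripper":-1}
  ]
}}

```text
clock: 12.52
position: [557.3, -243.1, 82.4]
ee_rot: [-0.525, 0.851, 0.002, -0.002]
contact_force: [0.6, -0.1, 1.5]
gripper_width: 85.8
grasp_force: 0.0
```

Run:
```python
from plan import *
im,W=wsnap()
wfit(W,im,'block',(563,-244),70,24,40)
rows([(563,-244,1,-116.5)],-1)
```

```text
block 13377 c [ 563.2 -246.6] size [84.5 55.3] ang 63.1 z95 30.1 med [ 561.5 -250.6   29.1]
now [ 559.  -243.1   84.4] th -116.6 tilt [-0.001 -0.001 -1.   ] w 85.4 t 12.57
-> (563, -244, 1, -116.5)
[{"x":-0.03,"y":-0.13,"z":2.78,"ax":0,"ay":0,"az":-0.0,"gripper":-1},{"x":-0.04,"y":-0.13,"z":2.78,"ax":0,"ay":0,"az":-0.0,"gripper":-1},{"x":-0.03,"y":-0.14,"z":2.78,"ax":0,"ay":0,"az":-0.0,"gripper":-1}]
```

Request:
{"fn": "send_rows", "kwargs": {
  "targets": [
    {"x":0,"y":-0.5,"z":2.0,"ax":0,"ay":0,"az":0,"gripper":-1},
    {"x":0,"y":0,"z":2.8,"ax":0,"ay":0,"az":0,"gripper":-1},
    {"x":0,"y":0,"z":2.2,"ax":0,"ay":0,"az":0,"gripper":-1},
    {"x":0,"y":0,"z":1.1,"ax":0,"ay":0,"az":0,"gripper":-1},
    {"x":0,"y":0,"z":0,"ax":0,"ay":0,"az":0,"gripper":-1}
  ]
}}

```text
clock: 12.98
position: [562.9, -244.7, 2.4]
ee_rot: [-0.526, 0.851, 0.001, -0.001]
contact_force: [0.2, 0.2, 0.3]
gripper_width: 85.7
grasp_force: 0.0
```

Request:
{"fn": "send_rows", "kwargs": {
  "targets": [
    {"x":0,"y":0,"z":0,"ax":0,"ay":0,"az":0,"gripper":1},
    {"x":0,"y":0,"z":0,"ax":0,"ay":0,"az":0,"gripper":1},
    {"x":0,"y":0,"z":0,"ax":0,"ay":0,"az":0,"gripper":1},
    {"x":0,"y":0,"z":0,"ax":0,"ay":0,"az":0,"gripper":1},
    {"x":0,"y":0,"z":0,"ax":0,"ay":0,"az":0,"gripper":1}
  ]
}}

```text
clock: 13.4
position: [565.2, -245.6, 5.9]
ee_rot: [-0.526, 0.851, -0.002, 0.002]
contact_force: [-0.5, 1.1, 6.7]
gripper_width: 55.8
grasp_force: 66.6
```

Request:
{"fn": "send_rows", "kwargs": {
  "targets": [
    {"x":0,"y":0,"z":-1.0,"ax":0,"ay":0,"az":0,"gripper":1},
    {"x":0,"y":0,"z":-3.0,"ax":0,"ay":0,"az":0,"gripper":1},
    {"x":0,"y":0,"z":-4.0,"ax":0,"ay":0,"az":0,"gripper":1},
    {"x":0,"y":0,"z":-4.0,"ax":0,"ay":0,"az":0,"gripper":1},
    {"x":0,"y":0,"z":-4.0,"ax":0,"ay":0,"az":0,"gripper":1}
  ]
}}

```text
clock: 13.82
position: [562.5, -245.3, 165.7]
ee_rot: [-0.525, 0.851, 0.0, -0.0]
contact_force: [2.0, -0.1, -1.2]
gripper_width: 55.7
grasp_force: 65.8
```

Run:
```python
from plan import *
im,W=wsnap('w9.png')
rows([(560,-60,195,-100),(600,270,195,-80)],1)
```

```text
now [ 567.4 -247.2  175.9] th -116.5 tilt [ 0.016 -0.006 -1.   ] w 55.3 t 13.87
-> (560, -60, 195, -100)
[{"x":-3.29,"y":1.8,"z":-0.38,"ax":0,"ay":0,"az":-3.3,"gripper":1},{"x":-3.38,"y":1.61,"z":-0.38,"ax":0,"ay":0,"az":-3.3,"gripper":1},{"x":-3.47,"y":1.41,"z":-0.38,"ax":0,"ay":0,"az":-3.3,"gripper":1},{"x":-3.55,"y":1.21,"z":-0.39,"ax":0,"ay":0,"az":-3.3,"gripper":1},{"x":-3.61,"y":1.01,"z":-0.38,"ax":0,"ay":0,"az":-3.3,"gripper":1}]
-> (600, 270, 195, -80)
[{"x":-3.69,"y":0.2,"z":-0.0,"ax":0,"ay":0,"az":-2.2,"gripper":1},{"x":-3.69,"y":0.06,"z":-0.0,"ax":0,"ay":0,"az":-2.2,"gripper":1},{"x":-3.69,"y":-0.09,"z":-0.0,"ax":0,"ay":0,"az":-2.2,"gripper":1},{"x":-3.69,"y":-0.23,"z":-0.0,"ax":0,"ay":0,"az":-2.2,"gripper":1},{"x":-3.67,"y":-0.37,"z":-0.0,"ax":0,"ay":0,"az":-2.2,"gripper":1}]
[{"x":-3.66,"y":-0.51,"z":-0.0,"ax":0,"ay":0,"az":-2.2,"gripper":1},{"x":-3.64,"y":-0.65,"z":-0.0,"ax":0,"ay":0,"az":-2.2,"gripper":1},{"x":-3.61,"y":-0.78,"z":-0.0,"ax":0,"ay":0,"az":-2.2,"gripper":1},{"x":-3.57,"y":-0.92,"z":-0.0,"ax":0,"ay":0,"az":-2.2,"gripper":1}]
```

View pics/w9.png

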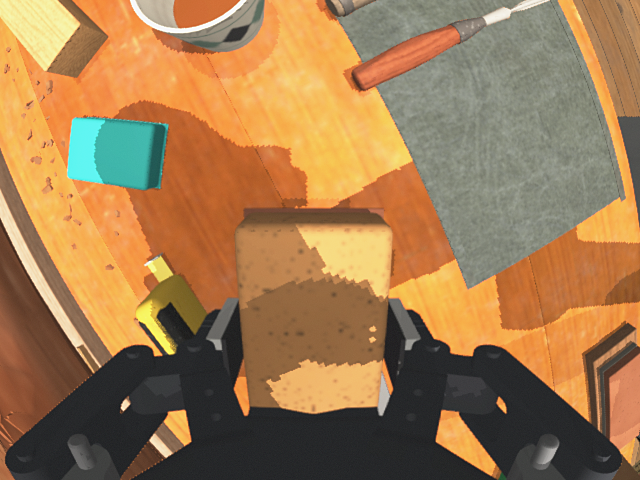

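The block is held level and centred at (314,310), clear of the turquoise look-alike and the tape. I'll carry it high over everything to the grey tray.

Request:
{"fn": "send_rows", "kwargs": {
  "targets": [
    {"x":-3.29,"y":1.8,"z":-0.38,"ax":0,"ay":0,"az":-3.3,"gripper":1},
    {"x":-3.38,"y":1.61,"z":-0.38,"ax":0,"ay":0,"az":-3.3,"gripper":1},
    {"x":-3.47,"y":1.41,"z":-0.38,"ax":0,"ay":0,"az":-3.3,"gripper":1},
    {"x":-3.55,"y":1.21,"z":-0.39,"ax":0,"ay":0,"az":-3.3,"gripper":1},
    {"x":-3.61,"y":1.01,"z":-0.38,"ax":0,"ay":0,"az":-3.3,"gripper":1}
  ]
}}

```text
clock: 14.28
position: [555.5, -56.6, 183.2]
ee_rot: [-0.643, 0.766, -0.0, 0.0]
contact_force: [0.7, -0.1, -1.4]
gripper_width: 56.0
grasp_force: 65.8
```

Request:
{"fn": "send_rows", "kwargs": {
  "targets": [
    {"x":-3.69,"y":0.2,"z":0,"ax":0,"ay":0,"az":-2.2,"gripper":1},
    {"x":-3.69,"y":0.06,"z":0,"ax":0,"ay":0,"az":-2.2,"gripper":1},
    {"x":-3.69,"y":-0.09,"z":0,"ax":0,"ay":0,"az":-2.2,"gripper":1},
    {"x":-3.69,"y":-0.23,"z":0,"ax":0,"ay":0,"az":-2.2,"gripper":1},
    {"x":-3.67,"y":-0.37,"z":0,"ax":0,"ay":0,"az":-2.2,"gripper":1}
  ]
}}

```text
clock: 14.7
position: [578.4, 126.8, 183.1]
ee_rot: [0.713, -0.701, -0.0, -0.0]
contact_force: [0.2, -0.7, -0.8]
gripper_width: 55.9
grasp_force: 65.8
```

Request:
{"fn": "send_rows", "kwargs": {
  "targets": [
    {"x":-3.66,"y":-0.51,"z":0,"ax":0,"ay":0,"az":-2.2,"gripper":1},
    {"x":-3.64,"y":-0.65,"z":0,"ax":0,"ay":0,"az":-2.2,"gripper":1},
    {"x":-3.61,"y":-0.78,"z":0,"ax":0,"ay":0,"az":-2.2,"gripper":1},
    {"x":-3.57,"y":-0.92,"z":0,"ax":0,"ay":0,"az":-2.2,"gripper":1},
    {"x":0,"y":0,"z":0,"ax":0,"ay":0,"az":0,"gripper":1}
  ]
}}

```text
clock: 15.12
position: [597.2, 277.6, 182.1]
ee_rot: [0.766, -0.642, 0.0, -0.001]
contact_force: [1.7, -0.8, -0.2]
gripper_width: 55.8
grasp_force: 65.8
```

Run:
```python
from plan import *
from fit import S
im,W=wsnap()
wfit(W,im,'pocket wrist',(620,309),70,-5,11,blk); wfit(W,im,'rim',(620,309),85,11,17,lambda h,s,v:s<70)
for n,(w,H) in S.items():
    H=H.astype(int)
    for nm,a,b,f in (('rim',11,17,lambda h,s,v:s<70),('pocket',3,10,lambda h,s,v:(v<60)&(s<90))):
        k=(np.hypot(w[...,0]-620,w[...,1]-309)<85)&(w[...,2]>a)&(w[...,2]<b)&f(H[...,0],H[...,1],H[...,2]); r=cv2.minAreaRect(w[k][:,:2].astype(np.float32)); print(n,nm,np.round(np.r_[r[0],r[1],r[2]],1))
    k=(np.hypot(w[...,0]-620,w[...,1]-309)<150)&(w[...,2]>25)
    d=np.hypot(w[...,0]-620,w[...,1]-309); i=np.argsort(np.where(k,d,1e9).ravel())[:40:4]; print(np.round(w.reshape(-1,3)[i]).tolist())
rows([(620.5,309,100,-80)],1)
```

```text
pocket wrist 408 c [625.1 263.8] size [63.3  5. ] ang 9.5 z95 7.4 med [626.  263.9   6.3]
rim 2396 c [623.7 297.2] size [ 99.7 101.9] ang 9.2 z95 15.3 med [639.5 255.6  14. ]
scene rim [618.4 311.1 101.8 133.2   8.8]
scene pocket [618.6 308.5  90.7 126.2   8.3]
[[606.0, 382.0, 35.0], [616.0, 386.0, 26.0], [604.0, 385.0, 31.0], [611.0, 388.0, 43.0], [614.0, 388.0, 34.0], [604.0, 388.0, 49.0], [599.0, 387.0, 47.0], [587.0, 384.0, 34.0], [602.0, 389.0, 30.0], [600.0, 389.0, 42.0]]
side rim [620.6 314.5  99.2 133.2   8.8]
side pocket [619.3 320.2  87.6 121.    5.9]
[[616.0, 389.0, 48.0], [613.0, 389.0, 49.0], [614.0, 390.0, 50.0], [609.0, 390.0, 48.0], [614.0, 391.0, 48.0], [602.0, 389.0, 50.0], [612.0, 392.0, 47.0], [619.0, 392.0, 47.0], [604.0, 392.0, 48.0], [597.0, 390.0, 49.0]]
now [596.5 274.9 182. ] th -80.1 tilt [-0.  0. -1.] w 55.9 t 15.17
-> (620.5, 309, 100, -80)
[{"x":-0.98,"y":-0.98,"z":2.73,"ax":0,"ay":0,"az":-0.0,"gripper":1},{"x":-0.99,"y":-0.98,"z":2.73,"ax":0,"ay":0,"az":-0.0,"gripper":1},{"x":-0.98,"y":-0.99,"z":2.74,"ax":0,"ay":0,"az":-0.0,"gripper":1}]
```

Run:
```python
from plan import *
rows([(620.5,311.5,50,-81)],1)
```

```text
now [596.5 274.9 182. ] th -80.1 tilt [-0.  0. -1.] w 55.9 t 15.17
-> (620.5, 311.5, 50, -81)
[{"x":-0.8,"y":-0.75,"z":3.3,"ax":0,"ay":0,"az":0.2,"gripper":1},{"x":-0.8,"y":-0.74,"z":3.3,"ax":0,"ay":0,"az":0.2,"gripper":1},{"x":-0.81,"y":-0.74,"z":3.3,"ax":0,"ay":0,"az":0.2,"gripper":1},{"x":-0.8,"y":-0.74,"z":3.3,"ax":0,"ay":0,"az":0.2,"gripper":1}]
```

Request:
{"fn": "send_rows", "kwargs": {
  "targets": [
    {"x":-0.8,"y":-0.75,"z":3.3,"ax":0,"ay":0,"az":0.2,"gripper":1},
    {"x":-0.8,"y":-0.74,"z":3.3,"ax":0,"ay":0,"az":0.2,"gripper":1},
    {"x":-0.81,"y":-0.74,"z":3.3,"ax":0,"ay":0,"az":0.2,"gripper":1},
    {"x":-0.8,"y":-0.74,"z":3.3,"ax":0,"ay":0,"az":0.2,"gripper":1},
    {"x":0,"y":0,"z":0,"ax":0,"ay":0,"az":0,"gripper":1}
  ]
}}

```text
clock: 15.58
position: [617.2, 305.6, 42.0]
ee_rot: [0.759, -0.651, -0.002, 0.007]
contact_force: [-0.5, -0.0, -2.6]
gripper_width: 56.1
grasp_force: 65.8
```

Request:
{"fn": "send_rows", "kwargs": {
  "targets": [
    {"x":0,"y":0,"z":0,"ax":0,"ay":0,"az":0,"gripper":1},
    {"x":0,"y":0,"z":0,"ax":0,"ay":0,"az":0,"gripper":1},
    {"x":0,"y":0,"z":0,"ax":0,"ay":0,"az":0,"gripper":1}
  ]
}}

```text
clock: 15.83
position: [622.3, 308.4, 53.8]
ee_rot: [0.76, -0.65, 0.001, -0.002]
contact_force: [-0.9, -0.0, -1.2]
gripper_width: 56.0
grasp_force: 65.8
```

Run:
```python
from plan import *
im,W=wsnap('w10.png')
s,p,th,M=cur()
wfit(W,im,'rim',(620,309),90,11,17,lambda h,s,v:s<70); wfit(W,im,'block',(620,309),60,60,90)
# into tray frame guess
c=np.array([620.5,311.5]);a=np.radians(8.9);X=np.array([np.cos(a),np.sin(a)]);Y=np.array([-X[1],X[0]])
H=cv2.cvtColor(im,cv2.COLOR_RGB2HSV)
k=(np.hypot(W[...,0]-620,W[...,1]-309)<95)&(W[...,2]>11)&(W[...,2]<17)&(H[...,1]<70); q=W[k][:,:2]-c
print('tray-frame rim x',np.percentile(q@X,[.5,99.5]),'y min',np.percentile(q@Y,.5))
rows([(620.5,311.5,13,-81)],1)
```

```text
rim 7556 c [621.4 311.2] size [100.4 129.6] ang 9.0 z95 15.1 med [630.4 256.9  14.1]
block 31141 c [622.8 303.9] size [83.8 79.6] ang 8.9 z95 79.5 med [623.8 296.   76.8]
tray-frame rim x [-48.22885771  50.34571433] y min -65.01987374504264
now [622.2 308.5  53.9] th -81.1 tilt [ 0.004  0.003 -1.   ] w 55.8 t 15.88
-> (620.5, 311.5, 13, -81)
[{"x":-0.16,"y":0.06,"z":2.04,"ax":0,"ay":0,"az":-0.1,"gripper":1},{"x":-0.16,"y":0.06,"z":2.05,"ax":0,"ay":0,"az":-0.1,"gripper":1}]
```

View pics/w10.png

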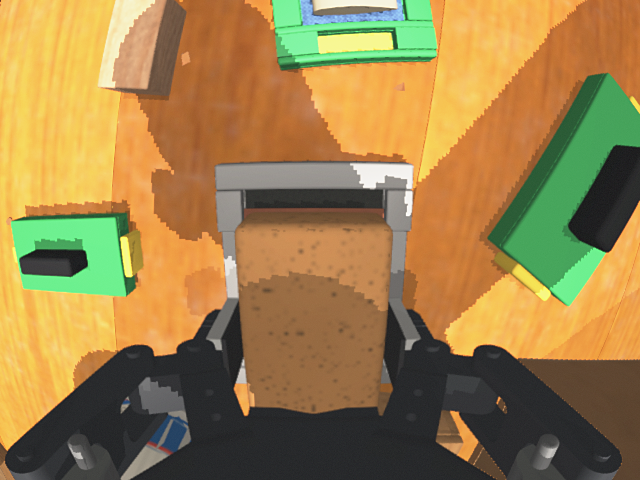

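The tray centre is (621.4, 311.2), and the block is aligned over its pocket at (314,290), needing about 3 mm back. I'll lower it.

Request:
{"fn": "send_rows", "kwargs": {
  "targets": [
    {"x":-0.28,"y":0.04,"z":0.8,"ax":0,"ay":0,"az":0,"gripper":1},
    {"x":0,"y":0,"z":1.2,"ax":0,"ay":0,"az":0,"gripper":1},
    {"x":0,"y":0,"z":1.2,"ax":0,"ay":0,"az":0,"gripper":1},
    {"x":0,"y":0,"z":0.8,"ax":0,"ay":0,"az":0,"gripper":1},
    {"x":0,"y":0,"z":0,"ax":0,"ay":0,"az":0,"gripper":1}
  ]
}}

```text
clock: 16.3
position: [619.7, 310.8, 11.4]
ee_rot: [0.76, -0.65, 0.0, 0.001]
contact_force: [-3.9, -0.6, 9.3]
gripper_width: 55.8
grasp_force: 68.5
```

Request:
{"fn": "send_rows", "kwargs": {
  "targets": [
    {"x":0,"y":0,"z":0,"ax":0,"ay":0,"az":0,"gripper":1},
    {"x":0,"y":0,"z":0,"ax":0,"ay":0,"az":0,"gripper":1}
  ]
}}

```text
clock: 16.47
position: [619.7, 310.8, 11.4]
ee_rot: [0.76, -0.65, 0.0, 0.001]
contact_force: [-4.0, -0.2, 8.8]
gripper_width: 55.5
grasp_force: 68.4
```

Request:
{"fn": "send_rows", "kwargs": {
  "targets": [
    {"x":0,"y":0,"z":0,"ax":0,"ay":0,"az":0,"gripper":-0.8},
    {"x":0,"y":0,"z":0,"ax":0,"ay":0,"az":0,"gripper":-0.8},
    {"x":0,"y":0,"z":0,"ax":0,"ay":0,"az":0,"gripper":-0.8},
    {"x":0,"y":0,"z":-2.5,"ax":0,"ay":0,"az":0,"gripper":-0.8},
    {"x":0,"y":0,"z":-3.5,"ax":0,"ay":0,"az":0,"gripper":-1}
  ]
}}

```text
clock: 16.88
position: [617.6, 309.2, 65.8]
ee_rot: [0.76, -0.65, -0.001, 0.005]
contact_force: [0.8, 1.0, 1.4]
gripper_width: 85.0
grasp_force: 0.0
```

Request:
{"fn": "send_rows", "kwargs": {
  "targets": [
    {"x":0,"y":0,"z":-4,"ax":0,"ay":0,"az":0,"gripper":-1},
    {"x":0,"y":0,"z":-4,"ax":0,"ay":0,"az":0,"gripper":-1},
    {"x":0,"y":0,"z":0,"ax":0,"ay":0,"az":0,"gripper":-1},
    {"x":0,"y":0,"z":0,"ax":0,"ay":0,"az":0,"gripper":-1}
  ]
}}

```text
clock: 17.22
position: [621.5, 312.0, 153.8]
ee_rot: [0.76, -0.65, 0.001, -0.003]
contact_force: [-0.0, 0.2, -1.5]
gripper_width: 85.3
grasp_force: 0.0
```

Run:
```python
from plan import *
im,W=wsnap()
wfit(W,im,'block',(621,311),75,25,60)
wfit(W,im,'A blk',(473,230),45,48,80,blk)
wfit(W,im,'A grn',(473,230),100,22,40,green)
rows([(473,229,150,-115)],-1)
```

```text
block 8409 c [617.3 326.3] size [ 54.6 118.6] ang 8.9 z95 36.3 med [619.7 307.4  35. ]
A blk 1644 c [475.1 229.2] size [59.5 15.7] ang 64.4 z95 57.9 med [477.2 229.8  56.5]
A grn 8340 c [474.6 229. ] size [123.5  67.2] ang 65.3 z95 30.1 med [484.7 232.6  28.9]
now [620.2 311.2 150.9] th -81.1 tilt [ 0.001  0.001 -1.   ] w 85.4 t 17.27
-> (473, 229, 150, -115)
[{"x":1.17,"y":3.16,"z":0.02,"ax":0,"ay":0,"az":6.8,"gripper":-1},{"x":1.54,"y":3.0,"z":0.02,"ax":0,"ay":0,"az":6.8,"gripper":-1},{"x":1.88,"y":2.8,"z":0.02,"ax":0,"ay":0,"az":6.8,"gripper":-1},{"x":2.2,"y":2.56,"z":0.02,"ax":0,"ay":0,"az":6.8,"gripper":-1},{"x":2.48,"y":2.27,"z":0.01,"ax":0,"ay":0,"az":6.8,"gripper":-1}]
```

The block's top is at 35 mm, so it is fully seated. Now the cover: grip at (474.8, 229), axis 65°.

Request:
{"fn": "send_rows", "kwargs": {
  "targets": [
    {"x":1.17,"y":3.1,"z":0,"ax":0,"ay":0,"az":6.8,"gripper":-1},
    {"x":1.54,"y":2.95,"z":0,"ax":0,"ay":0,"az":6.8,"gripper":-1},
    {"x":1.88,"y":2.75,"z":0,"ax":0,"ay":0,"az":6.8,"gripper":-0.3},
    {"x":2.2,"y":2.55,"z":0,"ax":0,"ay":0,"az":6.8,"gripper":-0.3},
    {"x":2.48,"y":2.25,"z":0,"ax":0,"ay":0,"az":6.8,"gripper":-0.3}
  ]
}}

```text
clock: 17.68
position: [472.5, 227.0, 148.0]
ee_rot: [-0.534, 0.846, -0.0, -0.002]
contact_force: [-0.3, -0.3, 0.7]
gripper_width: 55.5
grasp_force: 0.0
```

Request:
{"fn": "send_rows", "kwargs": {
  "targets": [
    {"x":0,"y":0,"z":3.0,"ax":0,"ay":0,"az":0,"gripper":-0.3},
    {"x":0,"y":0,"z":2.5,"ax":0,"ay":0,"az":0,"gripper":-0.3},
    {"x":0,"y":0,"z":0,"ax":0,"ay":0,"az":0,"gripper":-0.3},
    {"x":0,"y":0,"z":0,"ax":0,"ay":0,"az":0,"gripper":-0.3},
    {"x":0,"y":0,"z":0,"ax":0,"ay":0,"az":0,"gripper":-0.3}
  ]
}}

```text
clock: 18.1
position: [475.5, 229.0, 95.5]
ee_rot: [-0.537, 0.844, -0.0, -0.0]
contact_force: [-0.1, -0.2, -0.2]
gripper_width: 55.5
grasp_force: 0.0
```

Run:
```python
from plan import *
im,W=wsnap()
wfit(W,im,'A blk',(475,229),42,48,65,blk)
wfit(W,im,'A grn',(475,229),85,22,40,green)
wfit(W,im,'A yel-',(446,170),20,15,40,yel)
rows([(475,229,34,-115)],-0.3)
```

```text
A blk 3120 c [473.3 228.3] size [59.3 15.6] ang 65.3 z95 58.0 med [472.  225.3  56.9]
A grn 17645 c [473.5 228.7] size [123.5  66.4] ang 65.2 z95 30.2 med [469.7 218.   29.1]
A yel- 68 c [446.6 169.3] size [ 6.4 14.2] ang 65.1 z95 26.4 med [445.9 169.8  25.4]
now [475.8 229.3  96. ] th -115.1 tilt [ 0.001  0.    -1.   ] w 55.3 t 18.15
-> (475, 229, 34, -115)
[{"x":0.03,"y":0.03,"z":3.1,"ax":0,"ay":0,"az":-0.0,"gripper":-0.3},{"x":0.03,"y":0.03,"z":3.1,"ax":0,"ay":0,"az":-0.0,"gripper":-0.3}]
```

Request:
{"fn": "send_rows", "kwargs": {
  "targets": [
    {"x":0.15,"y":0.17,"z":2.0,"ax":0,"ay":0,"az":0,"gripper":-0.3},
    {"x":0,"y":0,"z":2.3,"ax":0,"ay":0,"az":0,"gripper":-0.3},
    {"x":0,"y":0,"z":1.3,"ax":0,"ay":0,"az":0,"gripper":-0.3},
    {"x":0,"y":0,"z":0.5,"ax":0,"ay":0,"az":0,"gripper":-0.3},
    {"x":0,"y":0,"z":0,"ax":0,"ay":0,"az":0,"gripper":0}
  ]
}}

```text
clock: 18.57
position: [472.9, 228.2, 34.1]
ee_rot: [-0.536, 0.844, -0.0, -0.0]
contact_force: [-0.4, -0.1, 0.4]
gripper_width: 44.9
grasp_force: 0.0
```

Request:
{"fn": "send_rows", "kwargs": {
  "targets": [
    {"x":0,"y":0,"z":0,"ax":0,"ay":0,"az":0,"gripper":1},
    {"x":0,"y":0,"z":0,"ax":0,"ay":0,"az":0,"gripper":1},
    {"x":0,"y":0,"z":0,"ax":0,"ay":0,"az":0,"gripper":1},
    {"x":0,"y":0,"z":0,"ax":0,"ay":0,"az":0,"gripper":1},
    {"x":0,"y":0,"z":0,"ax":0,"ay":0,"az":0,"gripper":1}
  ]
}}

```text
clock: 18.98
position: [473.8, 228.9, 36.0]
ee_rot: [-0.537, 0.844, 0.0, 0.002]
contact_force: [-0.5, 0.0, 6.3]
gripper_width: 14.6
grasp_force: 61.4
```

Request:
{"fn": "send_rows", "kwargs": {
  "targets": [
    {"x":0,"y":0,"z":-1.0,"ax":0,"ay":0,"az":0,"gripper":1},
    {"x":0,"y":0,"z":-2.5,"ax":0,"ay":0,"az":0,"gripper":1},
    {"x":0,"y":0,"z":-2.5,"ax":0,"ay":0,"az":0,"gripper":1},
    {"x":0,"y":0,"z":0,"ax":0,"ay":0,"az":0,"gripper":1},
    {"x":0,"y":0,"z":0,"ax":0,"ay":0,"az":0,"gripper":1}
  ]
}}

```text
clock: 19.4
position: [473.1, 228.6, 96.2]
ee_rot: [-0.536, 0.844, 0.0, 0.002]
contact_force: [-0.1, -1.0, -1.7]
gripper_width: 14.5
grasp_force: 60.5
```

Run:
```python
from plan import *
im,W=wsnap('w11.png')
wfit(W,im,'A grn',(475,229),85,75,98,green)
rows([(637,118.7,110,-75.5)],1)
```

```text
A grn 19241 c [473.  228.5] size [123.8  66.3] ang 65.0 z95 90.2 med [459.1 198.7  89.2]
now [472.3 227.9  94.8] th -115.1 tilt [-0.     0.001 -1.   ] w 14.9 t 19.45
-> (637, 118.7, 110, -75.5)
[{"x":0.48,"y":-3.26,"z":-0.25,"ax":0,"ay":0,"az":-6.6,"gripper":1},{"x":0.85,"y":-3.18,"z":-0.25,"ax":0,"ay":0,"az":-6.6,"gripper":1},{"x":1.21,"y":-3.06,"z":-0.25,"ax":0,"ay":0,"az":-6.6,"gripper":1},{"x":1.56,"y":-2.9,"z":-0.26,"ax":0,"ay":0,"az":-6.6,"gripper":1},{"x":1.88,"y":-2.71,"z":-0.25,"ax":0,"ay":0,"az":-6.6,"gripper":1}]
[{"x":2.18,"y":-2.47,"z":-0.26,"ax":0,"ay":0,"az":-6.6,"gripper":1}]
```

Request:
{"fn": "send_rows", "kwargs": {
  "targets": [
    {"x":0.48,"y":-3.26,"z":-0.25,"ax":0,"ay":0,"az":-6.6,"gripper":1},
    {"x":0.85,"y":-3.18,"z":-0.25,"ax":0,"ay":0,"az":-6.6,"gripper":1},
    {"x":1.21,"y":-3.06,"z":-0.25,"ax":0,"ay":0,"az":-6.6,"gripper":1},
    {"x":1.56,"y":-2.9,"z":-0.26,"ax":0,"ay":0,"az":-6.6,"gripper":1},
    {"x":1.88,"y":-2.71,"z":-0.25,"ax":0,"ay":0,"az":-6.6,"gripper":1}
  ]
}}

```text
clock: 19.87
position: [610.0, 135.9, 105.4]
ee_rot: [0.756, -0.655, -0.001, 0.002]
contact_force: [1.0, 1.4, -1.1]
gripper_width: 14.6
grasp_force: 60.4
```

Request:
{"fn": "send_rows", "kwargs": {
  "targets": [
    {"x":2.18,"y":-2.47,"z":-0.26,"ax":0,"ay":0,"az":-6.6,"gripper":1},
    {"x":0,"y":0,"z":1.5,"ax":0,"ay":0,"az":0,"gripper":1},
    {"x":0,"y":0,"z":1.5,"ax":0,"ay":0,"az":0,"gripper":1},
    {"x":0,"y":0,"z":0,"ax":0,"ay":0,"az":0,"gripper":1},
    {"x":0,"y":0,"z":0,"ax":0,"ay":0,"az":0,"gripper":1}
  ]
}}

```text
clock: 20.28
position: [636.0, 118.3, 77.3]
ee_rot: [0.79, -0.612, -0.001, 0.002]
contact_force: [-0.5, 0.1, -0.8]
gripper_width: 14.6
grasp_force: 60.5
```

Request:
{"fn": "send_rows", "kwargs": {
  "targets": [
    {"x":0,"y":0,"z":0,"ax":0,"ay":0,"az":0,"gripper":1},
    {"x":0,"y":0,"z":0,"ax":0,"ay":0,"az":0,"gripper":1}
  ]
}}

```text
clock: 20.45
position: [637.8, 119.5, 80.5]
ee_rot: [0.791, -0.612, 0.0, -0.0]
contact_force: [0.2, 0.2, -0.6]
gripper_width: 14.7
grasp_force: 60.5
```

Run:
```python
from plan import *
for _ in range(2):
    im,W=wsnap('w12.png')
    wfit(W,im,'cover',(637,119),90,60,85,green)
    wfit(W,im,'t yel-',(653,55),22,-5,8,yel); wfit(W,im,'tray',(637,119),95,10,17,green)
rows([(637,118.7,60,-75.5)],1)
s=arm.read_state(); print(s['joints'])
```

```text
cover 19507 c [637.7 119.6] size [ 66.4 124.3] ang 14.6 z95 74.6 med [650.   87.2  73.5]
t yel- 128 c [654.1  51.8] size [19.8  2.9] ang 14.5 z95 5.4 med [653.7  51.2   4.3]
tray 2632 c [653.7  53.4] size [79. 16.] ang 15.0 z95 15.3 med [665.7  53.7  14.1]
cover 19496 c [637.6 119.6] size [ 66.3 124.3] ang 14.6 z95 74.8 med [650.   87.2  73.7]
t yel- 132 c [654.1  51.3] size [19.3  2.9] ang 10.8 z95 5.4 med [653.8  51.2   4.3]
tray 2619 c [653.7  53.4] size [78.8 16.1] ang 14.9 z95 15.2 med [665.7  53.8  14.1]
now [637.8 119.6  80.7] th -75.5 tilt [ 0.001  0.001 -1.   ] w 14.8 t 20.55
-> (637, 118.7, 60, -75.5)
[{"x":0.07,"y":0.1,"z":2.07,"ax":0,"ay":0,"az":0.0,"gripper":1}]
[ 4.34237355e-01  5.55638038e-01 -1.14929556e-01  1.29927386e-04
 -8.98669438e-01 -1.80688022e-01]
```

View pics/w12.png

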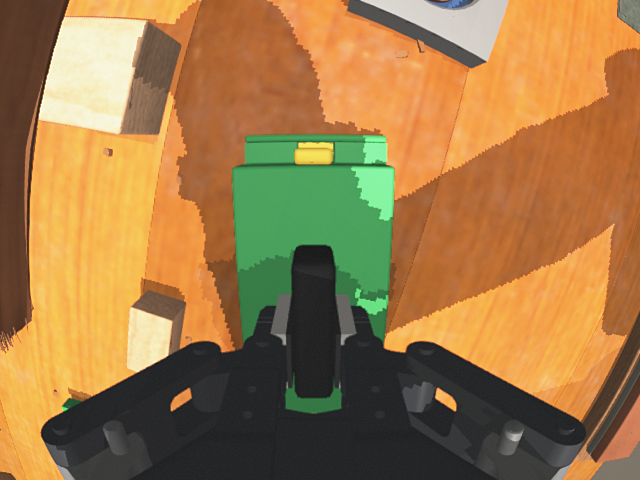

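The cover is over the tray, its narrow tab just above the narrow notch at (314,155). It needs a correction of about 1 mm before I lower it.

Request:
{"fn": "send_rows", "kwargs": {
  "targets": [
    {"x":0.05,"y":0.09,"z":0.5,"ax":0,"ay":0,"az":0,"gripper":1},
    {"x":0,"y":0,"z":0.8,"ax":0,"ay":0,"az":0,"gripper":1},
    {"x":0,"y":0,"z":0.8,"ax":0,"ay":0,"az":0,"gripper":1},
    {"x":0,"y":0,"z":0.4,"ax":0,"ay":0,"az":0,"gripper":1},
    {"x":0,"y":0,"z":0,"ax":0,"ay":0,"az":0,"gripper":1}
  ]
}}

```text
clock: 20.97
position: [635.6, 117.9, 52.7]
ee_rot: [0.791, -0.612, -0.001, 0.002]
contact_force: [1.0, 0.1, -2.2]
gripper_width: 14.4
grasp_force: 60.5
```

Request:
{"fn": "send_rows", "kwargs": {
  "targets": [
    {"x":0,"y":0,"z":0,"ax":0,"ay":0,"az":0,"gripper":1},
    {"x":0,"y":0,"z":0,"ax":0,"ay":0,"az":0,"gripper":1}
  ]
}}

```text
clock: 21.13
position: [637.1, 118.4, 54.8]
ee_rot: [0.791, -0.612, 0.0, -0.0]
contact_force: [-0.1, -0.3, -0.9]
gripper_width: 14.6
grasp_force: 60.5
```

Run:
```python
from plan import *
im,W=wsnap('w13.png')
wfit(W,im,'cover',(637,119),90,40,65,green); wfit(W,im,'tab-',(653,55),22,35,55,yel); wfit(W,im,'notch',(653,55),22,-5,9,yel)
t=(637,119)
wfit(W,im,'tray',t,95,10,17,green)
rows([(636.9,118.9,42,-75.5)],1)
```

```text
cover 19528 c [636.9 118.5] size [ 66.6 124.5] ang 14.6 z95 48.9 med [648.9  85.9  47.8]
tab- 317 c [654.  55.] size [14.4  3.8] ang 14.4 z95 45.9 med [653.3  54.8  44.9]
notch 89 c [654.2  51.6] size [19.6  2.1] ang 14.5 z95 5.4 med [655.   51.    4.4]
tray 3230 c [653.9  52.6] size [79.3 14.5] ang 14.5 z95 15.2 med [663.7  52.2  14.1]
now [637.1 118.4  55. ] th -75.5 tilt [ 0.001  0.    -1.   ] w 14.3 t 21.18
-> (636.9, 118.9, 42, -75.5)
[{"x":-0.05,"y":0.01,"z":1.3,"ax":0,"ay":0,"az":-0.0,"gripper":1}]
```

Request:
{"fn": "send_rows", "kwargs": {
  "targets": [
    {"x":-0.05,"y":0,"z":0.3,"ax":0,"ay":0,"az":0,"gripper":1},
    {"x":0,"y":0,"z":0.3,"ax":0,"ay":0,"az":0,"gripper":1},
    {"x":0,"y":0,"z":0.3,"ax":0,"ay":0,"az":0,"gripper":1},
    {"x":0,"y":0,"z":0,"ax":0,"ay":0,"az":0,"gripper":1},
    {"x":0,"y":0,"z":0,"ax":0,"ay":0,"az":0,"gripper":1}
  ]
}}

```text
clock: 21.6
position: [636.5, 118.7, 45.3]
ee_rot: [0.791, -0.612, -0.0, 0.0]
contact_force: [0.1, -0.1, -0.8]
gripper_width: 14.7
grasp_force: 60.5
```

Request:
{"fn": "send_rows", "kwargs": {
  "targets": [
    {"x":0,"y":0,"z":0.2,"ax":0,"ay":0,"az":0,"gripper":1},
    {"x":0,"y":0,"z":0.2,"ax":0,"ay":0,"az":0,"gripper":1},
    {"x":0,"y":0,"z":0,"ax":0,"ay":0,"az":0,"gripper":1},
    {"x":0,"y":0,"z":0,"ax":0,"ay":0,"az":0,"gripper":1}
  ]
}}

```text
clock: 21.93
position: [637.0, 118.9, 42.1]
ee_rot: [0.791, -0.612, 0.0, -0.0]
contact_force: [1.0, -0.2, 1.1]
gripper_width: 14.9
grasp_force: 60.8
```

Run:
```python
from plan import *
im,W=wsnap('w14.png')
wfit(W,im,'cover',(637,119),90,25,55,green); wfit(W,im,'shell top',(648,86),20,25,55,green)
print(np.round(arm.read_state()['contact_force'],1),np.round(cur()[1],1))
```

```text
cover 19912 c [636.9 118.8] size [ 67.3 124.1] ang 14.6 z95 36.1 med [648.7  86.4  35.1]
shell top 5850 c [648.5  84.8] size [39.9 37.2] ang 22.8 z95 36.2 med [650.7  82.7  35.1]
[-0.4  0.4  1.7] [637.  118.9  42.1]
```

The shell top is at 35 mm, which is home. I'll press lightly, release and retreat.

Request:
{"fn": "send_rows", "kwargs": {
  "targets": [
    {"x":0,"y":0,"z":0.15,"ax":0,"ay":0,"az":0,"gripper":1},
    {"x":0,"y":0,"z":0,"ax":0,"ay":0,"az":0,"gripper":1},
    {"x":0,"y":0,"z":-0.1,"ax":0,"ay":0,"az":0,"gripper":0.2},
    {"x":0,"y":0,"z":0,"ax":0,"ay":0,"az":0,"gripper":-0.3},
    {"x":0,"y":0,"z":0,"ax":0,"ay":0,"az":0,"gripper":-0.3}
  ]
}}

```text
clock: 22.4
position: [636.7, 118.8, 41.0]
ee_rot: [0.791, -0.612, -0.0, -0.0]
contact_force: [-0.5, -0.8, -1.2]
gripper_width: 50.7
grasp_force: 0.0
```

Request:
{"fn": "send_rows", "kwargs": {
  "targets": [
    {"x":0,"y":0,"z":0,"ax":0,"ay":0,"az":0,"gripper":-0.3},
    {"x":0,"y":0,"z":-2.5,"ax":0,"ay":0,"az":0,"gripper":-0.3},
    {"x":0,"y":0,"z":-4,"ax":0,"ay":0,"az":0,"gripper":-0.3},
    {"x":0,"y":0,"z":-4,"ax":0,"ay":0,"az":0,"gripper":-0.3},
    {"x":0,"y":0,"z":-4,"ax":0,"ay":0,"az":0,"gripper":-0.3}
  ]
}}

```text
clock: 22.82
position: [636.3, 118.6, 187.2]
ee_rot: [0.791, -0.612, -0.0, 0.001]
contact_force: [0.3, 1.1, -0.4]
gripper_width: 55.4
grasp_force: 0.0
```

Request:
{"fn": "send_rows", "kwargs": {
  "targets": [
    {"x":0,"y":0,"z":-3,"ax":0,"ay":0,"az":0,"gripper":-0.3},
    {"x":0,"y":0,"z":0,"ax":0,"ay":0,"az":0,"gripper":-0.3},
    {"x":0,"y":0,"z":0,"ax":0,"ay":0,"az":0,"gripper":-0.3}
  ]
}}

```text
clock: 23.07
position: [637.6, 119.2, 218.7]
ee_rot: [0.791, -0.612, 0.001, -0.002]
contact_force: [0.7, 0.0, -0.9]
gripper_width: 55.7
grasp_force: 0.0
```

Run:
```python
from plan import *
im,W=wsnap('w15.png')
wfit(W,im,'cover',(637,119),90,25,55,green); wfit(W,im,'bar',(637,119),50,50,80,blk); wfit(W,im,'oil top',(611,-73),30,85,130)
for y in (1,-1):
    c=np.array([637,118.9])+y*45*np.array([-.25,.968]); k=np.hypot(W[...,0]-c[0],W[...,1]-c[1])<12; print('top end',y,np.nanmedian(W[k][:,2]).round(1),k.sum())
im,d,m=snap('side','s2.png'); S=cloud(d,m)
H=cv2.cvtColor(im,cv2.COLOR_RGB2HSV).astype(int)
for nm,c,r,a,b in (('block',(621,311),60,25,50),('tape',(703,-226),70,10,80),('offcut',(729,199),50,10,50),('oil',(611,-73),30,30,130)): wfit(S,im,nm,c,r,a,b)
print(cur()[0]['clock'],np.round(cur()[1]))
```

```text
cover 7813 c [637.2 118.7] size [ 67.7 123.8] ang 14.5 z95 36.3 med [642.2 111.3  35.1]
bar 1306 c [636.9 118.2] size [15.3 59.2] ang 14.5 z95 64.1 med [637.5 117.3  62.8]
oil top 306 c [610.3 -70.6] size [13.8 10.2] ang 7.9 z95 107.0 med [611.7 -68.8 101.2]
top end 1 35.1 421
top end -1 35.2 585
block 1109 c [618.9 313.4] size [53.9 86.4] ang 8.3 z95 37.2 med [618.7 319.1  34.7]
tape 290 c [ 702.4 -224.7] size [33.6 58.1] ang 5.1 z95 59.6 med [ 698.6 -205.    45.5]
offcut 386 c [728.8 199.2] size [55.4 30.8] ang 87.8 z95 31.8 med [726.9 207.8  28.8]
oil 304 c [609.2 -64.1] size [30.9 30. ] ang 10.2 z95 99.9 med [609.1 -60.7  64.1]
23.1667 [636. 119. 215.]
```

View pics/w15.png

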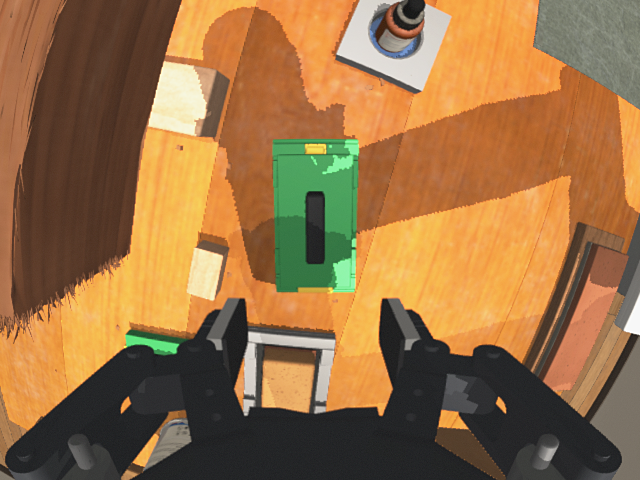

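The cover is level and home at (315,215), both ends at 35 mm. The bottle is upright at (405,20), the block is in its tray at (288,375), and the tape and offcut haven't moved.

```bash
python3 -c "
from bench import arm
print(arm.job_done())"
```

```text
the job is handed in; nothing more can be done
None
```

The job is handed in after about 23 s of robot time: stone in the green tray with its cover fully home, bottle upright in the socket, cork block in the grey tray, tape and offcut measured as unmoved, and the mug not approached or re-measured.

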